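Load the bottle shaker and start it

ROBOT

A 7-joint arm with a two-finger parallel gripper is mounted at the origin on the work surface. World frame = base frame: x ahead of the robot, y to its left, z up, the work surface at z = 0. Lengths are in m, angles in rad, forces in N, time in s.
With the tool pointing down it reaches from about 0.425 to 0.875 m from the base axis. Payload 4.7 kg.
Tool frame: the origin (TCP) lies on the centre line of the jaws, within the pads' length; the fingertips stand 22 mm ahead of it and the grasp point (between the pads) lies 3 mm ahead of it (ctrl.tcp_to_tips is the z of the fingertips in the tool frame, in m); z points along the fingers, y is the direction in which the jaws open and shut (so a half turn about z gives the same grasp; the last joint's range is limited). The gripper opens to 87 mm and grips with 3 to 60 N. Pads are 19 mm wide; open, the fingers measure 117 mm over their backs; the gripper's body (75 mm by 190 mm) begins 51 mm behind the grasp point.
Start: joints at [1.358, 0.321, -0.07, 1.45, 0.023, 1.371, -0.057], TCP at [0.146, -0.633, 0.245] pointing down, gripper open.
Joint ranges: [-2.86, 2.86], [-0.3, 2.09], [-1.38, 1.24], [0.06, 2.45], [-1.56, 4.7], [0.09, 2.05], [-2.69, 2.69]. Speed limits (rad/s): [2.57, 2.57, 3.14, 3.14, 3.14, 3.14, 3.14].

INTERFACE

Orientations are given as a rotation vector (axis times angle).
In Python, from bench import ctrl, cams gives the robot as it stands.
- The arm moves only by the tool move_arm, never from a script. Its argument "deltas" is a list of rows, each an object with "linear": the shift along the tool's x, y, z as a fraction of full scale, a list of three; "turn": the turn, a rotation vector about the tool's x, y, z as a fraction of full scale, a list of three; "claw": the closure, from 0 (fully open) to 1 (shut). In form: [{"linear": [tx, ty, tz], "turn": [wx, wy, wz], "claw": claw}, ...]. A call has 1 to 20 rows; each row shifts and turns the commanded pose from where the row before left it, along the tool's axes as they then stand; what a row does not reach is not made up. Full scale, the value 1, is 0.03 m for a shift and 4 degrees for a turn. A row lasts 1/12 s, in which the tool goes at most 41.7 mm and 7.16 degrees, less where a joint would pass 70% of its speed; a pose out of reach is approached as far as the arm can. A call with a number of a shift or a turn outside -1 to 1 is refused whole. A call with a gripper value outside its range is refused whole. The fingers move at their own pace and stop on an object; "grip_force" is the grip in N (left out, the last holds). Time passes only in rows, so rows that do not move let the fingers close. It gives the time, the measured TCP pose, the force and the opening at its end, in the units of the state.
- ctrl.get_state(): the state, without advancing time (a new reading comes with each control period).
- cams.get_image(name): name is "side" or "top"; returns a dict with "image" (420x560x3 uint8, red, green, blue), "K" (3x3 intrinsics, pixels), "k1" (the pictures are not rectified: a ray, as slopes to the right and down, at radius r is drawn at 1 + k1 r^2 times it, then the intrinsics apply), "world_from_camera" (4x4, takes a point from camera to world coordinates). Camera axes: x right, y down, z forward; pixel columns grow to the right and rows downward; lengths in m; the calibration is good to about 2 mm. A picture is of the moment at which its call begins. There is no depth.
- ctrl.close_job(): hands the job in, once; it reports no verdict.
The state is a dict: "time": time; "joint_positions": joint angles; "qd": joint speeds; "joint_torque": joint torques, N m; "position": TCP position; "tool_rot": TCP orientation; "ft_force": force on the tool from outside, world axes, zero at the start; "torque": the same for the moment, N m; "grip_width": opening from 0.0 (shut) to 1.0 (fully open).
Only numpy, scipy, OpenCV 4.12 (cv2) and the standard library are available. Lean on these libraries where they do the work, as an engineer would, in place of code of your own. Each camera call takes 0.05 s, during which the arm holds its last target. There are 200 camera calls.

TASK

The last run on the bottle shaker is over: lift the lock ring on its drive lever, bring the lever back from RUN to STOP and let the ring drop, and only then draw the clamp bar open by its knob. Lay every square amber sample bottle on the tray's rails, side by side and each pointing front to back (cap either way), and push the clamp bar in until it holds them against the rear stop. Once they are clamped, lift the lock ring again, push the lever through the gate to RUN and let the ring drop so that it locks there, leaving the other things on the bench where they stand.

Things in the scene. Friction and masses are not known exactly. Their poses are not given: they have to be found in the camera images.
- shaker: bench-top reciprocating bottle shaker, fixed: white casing 290 (x) x 430 (y) mm, top 75 mm above the bench; an aluminium tray lies on it (floor 90 mm above the bench, centred 55 mm to +y of the casing's centre), the drive lever's steel gate stands at its -y end. Origin: centre of the casing's underside, on the bench; front (towards the robot) is -x, z up
- rails (a point): middle of the lying place, at the rails' top, 102 mm above the bench; axes as the shaker. Three narrow rubber rails run along y (10 wide, 12 high, at x -72, -24, +24, y -148 to 148 mm). A clamped bottle lies along x with its origin 20 mm above here at x 0, one end on the rear stop (face x +54, top 32 mm above the rails). Room for four: y -105, -35, 35, 105. Side lips at y +-152
- clamp_bar (a joint): clamp bar's slide, m: 0 = fully open (front), grows as it closes to the rear (+x). Gap between its face and the rear stop = 0.153 - value: it touches 108 mm bottles at 0.045; end of travel 0.053. Starts closed (0.042 to 0.053), too tight to lay bottles in. Slides stiffly (3 N), stays where left; does not straighten a bottle lying askew. 270 long (y), 14 thick, top 32 mm above the rails
- clamp_knob (a point): grip point on the black round upright knob at the middle of the clamp bar's top: knob 25 mm across, from 20 mm below to 14 mm above this point; bar's top 30 mm below it. It lies 62 mm above the rail tops, 22 mm above the tops of lying bottles. x axis: direction of closing (to the rear); the bar's face is 7 mm to +x of it. The knob moves with the bar
- drive_lever (a joint): drive lever's angle, rad: 0 = STOP (leans 0.38 rad from upright to the front, -x of the shaker), 0.76 = RUN (leans 0.38 rad to the rear, +x). Turns about the shaker's y axis; stays where left (0.15 N m). Starts at RUN. With the lock ring down, a tooth in the gate holds it: at STOP it moves only from 0 to 0.10, at RUN only from 0.66 to 0.76
- lever_pivot (a point): the lever's pivot, inside the casing 50 mm above the bench; axes as the shaker. Above it stand the gate's two steel cheeks with the lever's slot between: 104 mm along x, 32 mm along y over both, tops 64.5 mm above the pivot
- lock_ring (a joint): lift of the lock ring along the lever, m: 0 = down (locked), 0.014 = fully up. Above 0.011 its cross key clears the gate's tooth all the way. A spring pushes it down (2 to 3.5 N): let go half way it rests on the tooth; it drops into the notch at STOP or RUN
- ring_grip (a point): centre of the lock ring's knurled aluminium flange round the lever's stem: 42 mm across, 14 mm thick, 85 mm from the pivot up the lever when down; moves with ring and lever. z axis up the lever, y the pivot's axis. Above it the lever ends in a black ball, 26 mm across, its top 51 mm above this point when the ring is down. Fingers closing along y on the flange pass either side of ball and gate
- bottle1: square amber glass bottle with paper label and round grey cap, lying on a flat (any of four); 108 mm long: body 84 long, 40 x 40 across, then neck and cap (31 across, 19 long); 0.11 to 0.22 kg. Origin on its long axis at mid-length, 20 mm above its support; x runs along it to the cap: body x -54 to +30, cap +35 to +54. 2 to 4 bottles are there (None from the start: absent)
- bottle2: square amber glass bottle with paper label and round grey cap, lying on a flat (any of four); 108 mm long: body 84 long, 40 x 40 across, then neck and cap (31 across, 19 long); 0.11 to 0.22 kg. Origin on its long axis at mid-length, 20 mm above its support; x runs along it to the cap: body x -54 to +30, cap +35 to +54. 2 to 4 bottles are there (None from the start: absent)
- bottle3: square amber glass bottle with paper label and round grey cap, lying on a flat (any of four); 108 mm long: body 84 long, 40 x 40 across, then neck and cap (31 across, 19 long); 0.11 to 0.22 kg. Origin on its long axis at mid-length, 20 mm above its support; x runs along it to the cap: body x -54 to +30, cap +35 to +54. 2 to 4 bottles are there (None from the start: absent)
- bottle4: square amber glass bottle with paper label and round grey cap, lying on a flat (any of four); 108 mm long: body 84 long, 40 x 40 across, then neck and cap (31 across, 19 long); 0.11 to 0.22 kg. Origin on its long axis at mid-length, 20 mm above its support; x runs along it to the cap: body x -54 to +30, cap +35 to +54. 2 to 4 bottles are there (None from the start: absent)
- dish: bystander: small glass crystallising dish, 60 mm across and 34 mm high, standing among the bottles; origin at the centre of its foot
- screw_cap: bystander: loose blue screw cap, 46 mm across and 28 mm high; origin at the centre of its underside
Things that resemble listed ones, but are neither listed nor needed, are in the scene too. Leave any black look-alike of the bottle4 alone.

How it is judged:
By the outcome, as a careful person would: the job done as asked, in the order asked, and still so for the second after the job is handed in, with the robot touching nothing.
Of bottle1, bottle2, bottle3, bottle4 only 2 to 4 are there at a start; the rules pass over those that are not, and their reading is None.
At some moment in a run one of bottle1, bottle2, bottle3, bottle4 may be knocked a few centimetres aside while the robot is not near it.
Once in a run the grip may slacken for a moment while it holds something.
It also fails if it takes over 210 s, if anything falls off the work surface, if the arm or the gripper's body presses on something with over 40 N, if the wrist force passes 120 N, or if a joint passes its speed limit or range.

## Working session

There is one attempt and no reset: what is moved stays moved. The work goes in short steps, Python scripts to look and compute and a tool call to move; the robot and the scene stay as the last step left them, time stands still between calls to the robot, and variables do not carry over. Pictures are saved under pics/ and viewed, about 12 in all and at most 16, crops included, and the job is handed in when it is done.

Besides the shell and the picture viewer there is one more tool, called after ">>>" as name(argument=value, ...), one argument or row to a line, values as JSON. move_arm: Moves the arm, as the interface text tells. Shift numbers are shares of 0.03 m and turn numbers shares of 4 degrees, none past 1 either way. Its arguments: {"type":"object","properties":{"deltas":{"type":"array"},"grip_force":{"type":"number"}},"required":["deltas"]}

```bash
mkdir -p pics; cat > h.py <<'E'
import numpy as np, cv2
from bench import ctrl, cams
def snap(name,fn):
    d=cams.get_image(name); np.savez(f'pics/{fn}.npz',**{k:d[k] for k in('image','K','k1','world_from_camera')})
    cv2.imwrite(f'pics/{fn}.png',cv2.cvtColor(d['image'],cv2.COLOR_RGB2BGR)); return d
def load(fn): return np.load(f'pics/{fn}.npz')
def ray(d,u,v):
    K=d['K'];T=d['world_from_camera']
    a=np.array([(u-K[0,2])/K[0,0],(v-K[1,2])/K[1,1]]);s=a.copy()
    for _ in range(20): s=a/(1+float(d['k1'])*(s@s))
    return T[:3,3],T[:3,:3]@np.array([s[0],s[1],1])
def at_z(d,u,v,z):
    o,r=ray(d,u,v); return o+r*(z-o[2])/r[2]
def proj(d,p):
    T=d['world_from_camera'];q=T[:3,:3].T@(np.array(p)-T[:3,3]);s=q[:2]/q[2];s=s*(1+float(d['k1'])*(s@s))
    return d['K'][:2,:2]@s+d['K'][:2,2]
def crop(fn,x0,y0,x1,y1,k,out):
    im=cv2.imread(f'pics/{fn}.png')[y0:y1,x0:x1]; cv2.imwrite(f'pics/{out}.png',cv2.resize(im,None,fx=k,fy=k,interpolation=cv2.INTER_CUBIC))
E
python3 - <<'E'
from h import *
for n in('top','side'):
    d=snap(n,n+'0'); print(n,d['K'],d['k1'],d['world_from_camera'].round(3))
a=[cv2.imread(f'pics/{n}0.png') for n in('top','side')]
cv2.imwrite('pics/both.png',cv2.resize(np.hstack(a),None,fx=.7,fy=.7))
print(ctrl.get_state())
E
```

```text
top [[468.57415473   0.         278.61851581]
 [  0.         468.57415473 212.99043144]
 [  0.           0.           1.        ]] -0.11644739341670249 [[-0.003 -0.995  0.1    0.373]
 [-1.     0.005  0.018 -0.097]
 [-0.018 -0.1   -0.995  1.15 ]
 [ 0.     0.     0.     1.   ]]
side [[487.04617308   0.         276.00838254]
 [  0.         487.04617308 211.24262973]
 [  0.           0.           1.        ]] -0.03879781026458273 [[ 0.973 -0.18   0.145  0.307]
 [-0.231 -0.724  0.65  -0.863]
 [-0.012 -0.666 -0.746  0.977]
 [ 0.     0.     0.     1.   ]]
{'time': 0.1, 'joint_positions': array([ 1.35807652,  0.32176527, -0.07008703,  1.45154842,  0.02261027,
        1.37078288, -0.0569104 ]), 'qd': array([ 0.00195689, -0.00056439,  0.00037647, -0.00210703,  0.00022391,
        0.00133254, -0.00154107]), 'joint_torque': array([ 4.18562047e-05, -4.92570806e+01, -4.05664556e-01, -3.13398921e+01,
       -6.42509549e-02,  3.94504680e-02,  9.75168678e-05]), 'position': array([ 0.14602368, -0.63292309,  0.24356251]), 'tool_rot': array([-3.11972645e+00, -3.55366705e-01,  4.62465120e-04]), 'ft_force': array([ 0.19708473, -0.09993696, -0.52540312]), 'torque': array([-0.05070709, -0.01590965, -0.07602577]), 'grip_width': 0.9993767853436151}
```

View pics/top0.png

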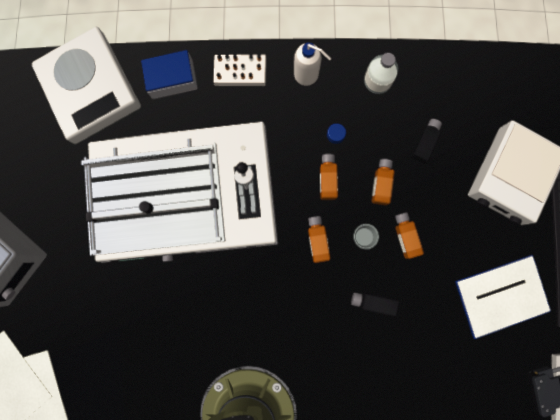

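View pics/side0.png

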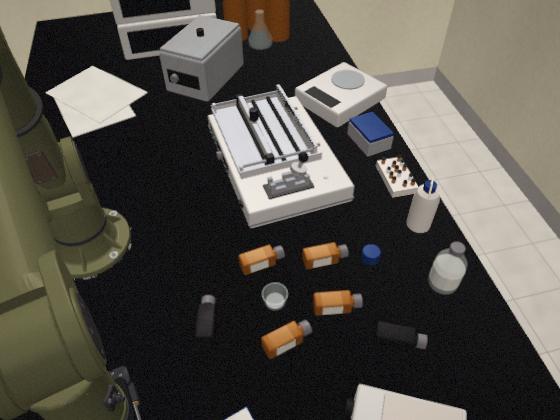

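Top view: amber bottles at (329,178), (383,182), (318,241) and (409,237). The black look-alikes are at (428,140) and (375,303), the dish at (366,236) and the blue cap at (337,132). The shaker is at the left with its lever ball at (242,168). Next I'll enlarge both areas.

```bash
python3 - <<'E'
from h import *
crop('top0',75,110,285,270,3.8,'c1'); crop('top0',290,110,450,270,3.7,'c2')
E
```

```text
(no output)
```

View pics/c1.png

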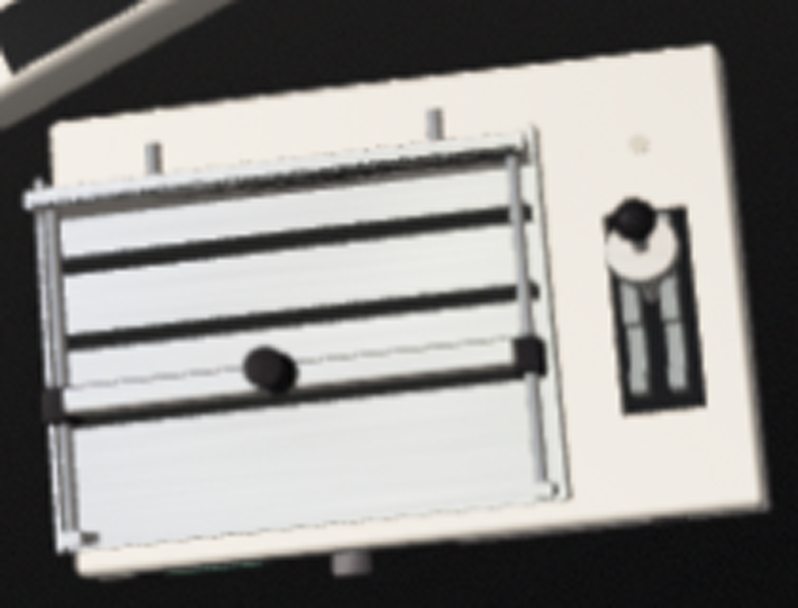

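View pics/c2.png

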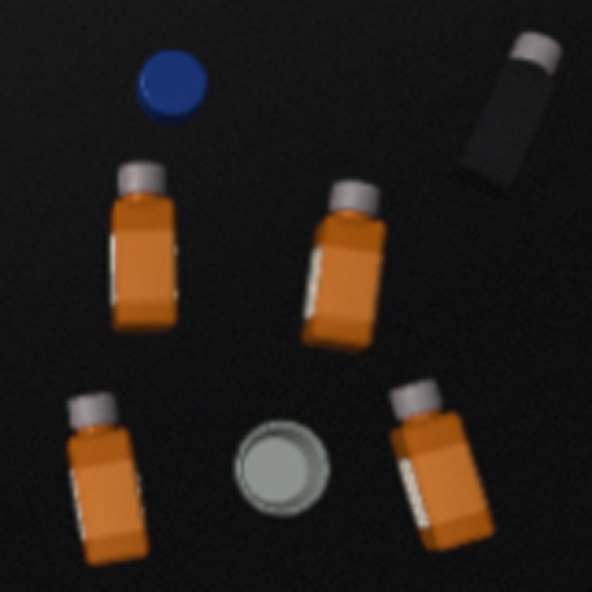

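Both crops match the description. The four amber bottles all have caps pointing to the rear. The knob is at crop (265,368) and the lever ball at (634,220), leaning to the rear (RUN). Now I'll fit the poses.

```bash
cat >> h.py <<'E'
from scipy.optimize import least_squares
def mask(d):
    im=d['image'].astype(int); return (im.max(2)>70).astype(np.uint8)
def bottle_pts(x,y,a,z0=0.0):
    P=[]
    for X in(-.054,.030):
        for Y in(-.02,.02):
            for Z in(0,.04): P.append((X,Y,Z))
    B=np.array(P);t=np.linspace(0,2*np.pi,16)
    C=np.array([(X,.0155*np.cos(q),.02+.0155*np.sin(q)) for X in(.035,.054) for q in t])
    R=np.array([[np.cos(a),-np.sin(a),0],[np.sin(a),np.cos(a),0],[0,0,1]])
    return [p@R.T+[x,y,z0] for p in(B,C)]
def sil(d,x,y,a,z0=0.0,k=4):
    h,w=420*k,560*k; m=np.zeros((h,w),np.uint8)
    for p in bottle_pts(x,y,a,z0):
        q=np.array([proj(d,v) for v in p]); q=(q+.5)*k-.5
        cv2.fillConvexPoly(m,cv2.convexHull(np.round(q).astype(np.int32)),1)
    return m
def fit_bottle(d,m,u,v,a0,z0=0.0):
    # m: component mask
    b=cv2.resize(m,None,fx=4,fy=4,interpolation=cv2.INTER_NEAREST)
    from scipy.optimize import minimize
    p0=at_z(d,u,v,z0+.02)
    def c(q):
        s=sil(d,p0[0]+q[0],p0[1]+q[1],a0+q[2]*10,z0); return 1-(s&b).sum()/(s|b).sum()
    r=minimize(c,[0,0,0],method='Nelder-Mead',options=dict(initial_simplex=[[0,0,0],[.008,0,0],[0,.008,0],[0,0,.02]],maxiter=120,xatol=1e-4))
    return p0[0]+r.x[0],p0[1]+r.x[1],a0+r.x[2]*10,1-r.fun
def find_bottles(d,region):
    im=d['image'].astype(int);amb=(im[...,0]>110)&(im[...,2]<70)&(im[...,0]-im[...,2]>80)
    x0,y0,x1,y1=region;M=mask(d);Z=np.zeros_like(M);Z[y0:y1,x0:x1]=M[y0:y1,x0:x1]
    n,L,S,C=cv2.connectedComponentsWithStats(Z);out=[]
    for i in range(1,n):
        k=(L==i)
        if (k&amb).sum()<150: continue
        ca=np.argwhere(k&amb).mean(0);cg=np.argwhere(k&~amb)
        va,ua=np.nonzero(k&amb);e=cv2.PCACompute(np.c_[ua,va].astype(np.float32),None)[1][0]
        full=np.argwhere(k).mean(0)[::-1]; e=e if ((full-ca[::-1])@e)>0 else -e
        p,q=at_z(d,*C[i],.02),at_z(d,*(C[i]+20*e),.02)
        out.append(fit_bottle(d,k.astype(np.uint8),C[i][0],C[i][1],np.arctan2(q[1]-p[1],q[0]-p[0])))
    return out
E
python3 - <<'E'
from h import *
d=load('top0')
for b in find_bottles(d,(290,110,450,275)): print('bottle',np.round(b,4))
for n,p in dict(cap=(337,132),dish=(366,237)).items(): print(n,at_z(d,*p,.02).round(3))
c=lambda u,v:(u/3.8+75-.37,v/3.8+110-.37)
cas=[((50,125),(.145,.215)),((715,45),(.145,-.215)),((768,510),(-.145,-.215)),((77,572),(-.145,.215))]
W=np.array([at_z(d,*c(*u),.075)[:2] for u,_ in cas]);print(W.round(4))
B=np.array([b for _,b in cas])
f=lambda q:(B@np.array([[np.cos(q[2]),-np.sin(q[2])],[np.sin(q[2]),np.cos(q[2])]]).T+q[:2]-W).ravel()
r=least_squares(f,[.5,.2,0]);q=r.x;print('shaker',q.round(4),f(q).round(4))
R=np.array([[np.cos(q[2]),-np.sin(q[2])],[np.sin(q[2]),np.cos(q[2])]])
loc=lambda u,v,z:((at_z(d,*c(u,v),z)[:2]-q[:2])@R).round(4)
for n,p in dict(rail24R=(533,212,.102),rail24L=(63,265,.102),railm24R=(537,290,.102),railm24L=(68,342,.102),knob=(265,366,.178),plate1=(603,212,.077),plate2=(685,207,.077),plate3=(705,405,.077),plate4=(623,413,.077),chk1=(632,388,.1145),chk2=(680,385,.1145),ball=(634,220,.17)).items(): print(n,loc(*p))
E
```

```text
bottle [ 0.5776 -0.1985 -0.0118  0.9209]
bottle [ 0.5647 -0.3324 -0.1445  0.9203]
bottle [ 0.4318 -0.3887  0.2865  0.9188]
bottle [ 0.4229 -0.1701  0.1595  0.9218]
cap [ 0.688 -0.222  0.02 ]
dish [ 0.428 -0.288  0.02 ]
[[ 0.6548  0.383 ]
 [ 0.6991 -0.041 ]
 [ 0.4103 -0.0733]
 [ 0.3722  0.3537]]
shaker [0.5341 0.1556 0.0999] [ 0.0022  0.001   0.0007 -0.0028  0.001   0.0005 -0.0038  0.0013]
rail24R [ 0.0454 -0.0936]
rail24L [0.0455 0.199 ]
railm24R [-0.0021 -0.0918]
railm24L [-0.0025  0.1985]
knob [-0.0415  0.0539]
plate1 [ 0.0462 -0.1332]
plate2 [ 0.0438 -0.1837]
plate3 [-0.0789 -0.184 ]
plate4 [-0.0786 -0.1339]
chk1 [-0.0682 -0.1441]
chk2 [-0.0694 -0.1723]
ball [ 0.0197 -0.159 ]
```

```bash
cat >> h.py <<'E'
SX,SY,SA=.5341,.1556,.0999
def S2W(x,y,z): c,s=np.cos(SA),np.sin(SA); return np.array([SX+c*x-s*y,SY+s*x+c*y,z])
PIV=(-.017,-.1585,.05)
def lev(rho,lean): return S2W(PIV[0]+rho*np.sin(lean),PIV[1],PIV[2]+rho*np.cos(lean))
E
python3 - <<'E'
from h import *
P=[]
for n,(x0,y0,x1,y1) in dict(top0=(205,130,285,240),side0=(245,130,345,240)).items():
    d=load(n);k=5.4 if n=='top0' else 4
    im=cv2.imread(f'pics/{n}.png')[y0:y1,x0:x1];im=cv2.resize(im,None,fx=5,fy=5,interpolation=cv2.INTER_CUBIC)
    t=lambda p:tuple(int(v) for v in ((proj(d,p)-[x0,y0]+.5)*5-.5))
    for lean,col in((.28,(0,0,255)),(.38,(0,200,0))):
        cv2.circle(im,t(lev(.123,lean)),2,col,-1)
        l=np.array([np.cos(lean),0,-np.sin(lean)])
        for ph in np.linspace(0,2*np.pi,24):
            c0=np.array([PIV[0]+.092*np.sin(lean),PIV[1],PIV[2]+.092*np.cos(lean)])
            cv2.circle(im,t(S2W(*(c0+.021*(l*np.cos(ph)+np.array([0,1,0])*np.sin(ph))))),1,col,-1)
    for X in(-.052,.052):
        for Y in(-.016,.016): cv2.circle(im,t(S2W(PIV[0]+X,PIV[1]+Y,.1145)),2,(255,0,0),-1)
    if n=='top0':
        pass
    P.append(im)
cv2.imwrite('pics/lev.png',np.hstack(P)[:600,:900]); cv2.imwrite('pics/lev.png',cv2.resize(np.hstack(P),(790,int(790*550/900))))
E
```

```text
(no output)
```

View pics/lev.png

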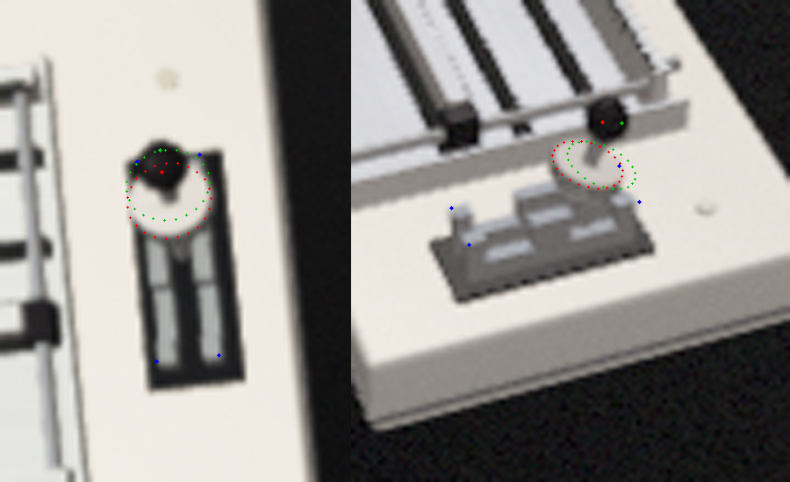

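The overlay shows the flange and ball fit a lean of about 0.30 rad, with the cheeks matching in the top view. The lever is therefore at about 0.68, at RUN. Next, a planning helper.

```bash
cat >> h.py <<'E'
from scipy.spatial.transform import Rotation as Ro
def Rt(yaw,th=0.):
    # tool x = heading yaw (tilted), tool z down; th = lean of -z toward heading
    c,s=np.cos(th),np.sin(th); M=np.array([[c,0,-s],[0,-1,0],[-s,0,-c]]); return Ro.from_euler('z',yaw)*Ro.from_matrix(M)
def plan(wps,p=None,R=None):
    """wps: (pos,yaw,th[,nmin]) -> prints n x constant row"""
    st=ctrl.get_state()
    if p is None: p,R=np.array(st['position']),Ro.from_rotvec(st['tool_rot'])
    for w in wps:
        q,R1=np.array(w[0],float),Rt(w[1],w[2]); dr=(R.inv()*R1).as_rotvec(); f=4*np.pi/180
        n=max(1,int(np.ceil(max(np.abs(q-p).max()*1.0/.028,np.linalg.norm(q-p)/.034,np.abs(dr).max()/f))),w[3] if len(w)>3 else 1)
        A=sum((R*Ro.from_rotvec(dr*k/n)).as_matrix() for k in range(n)); s=np.linalg.solve(A,q-p)/.03
        print(f'n={n} lin={np.round(s,3).tolist()} turn={np.round(dr/n/f,3).tolist()}')
        p,R=q,R1
def st():
    s=ctrl.get_state();R=Ro.from_rotvec(s['tool_rot']).as_matrix()
    print('t',round(s['time'],2),'p',s['position'].round(4),'yaw',np.arctan2(R[1,0],R[0,0]).round(4),'tilt',np.round([np.arctan2(-R[2,0],np.hypot(R[0,0],R[1,0])),R[2,1]],4),'F',s['ft_force'].round(1),'g',round(s['grip_width']*87,1))
E
python3 - <<'E'
from h import *
st()
plan([(lev(.195,.30)+[0,0,.01],SA,.30),(lev(.095,.30),SA,.30)])
# lift, arc (from lean .30 at rho .1085 to -.39), drop
plan([(lev(.1085,.30),SA,.30,4)]+[(lev(.1085,a),SA,a) for a in (.1275,-.045,-.2175,-.39)],lev(.095,.30),Rt(SA,.30))
E
```

```text
t 0.1 p [ 0.146  -0.6329  0.2436] yaw 0.2268 tilt [ 0.0001 -0.0017] F [ 0.2 -0.1 -0.5] g 86.9
n=23 lin=[0.782, -0.802, -0.114] turn=[0.011, -0.186, 0.079]
n=4 lin=[0.025, 0.0, 0.913] turn=[0.0, 0.0, 0.0]
n=4 lin=[-0.0, -0.0, -0.112] turn=[0.0, 0.0, 0.0]
n=3 lin=[-0.208, -0.0, 0.006] turn=[0.0, 0.824, -0.0]
n=3 lin=[-0.208, 0.0, 0.006] turn=[0.0, 0.824, -0.0]
n=3 lin=[-0.208, -0.0, 0.006] turn=[0.0, 0.824, -0.0]
n=3 lin=[-0.208, 0.0, 0.006] turn=[0.0, 0.824, 0.0]
```

>>> move_arm(
  deltas=[
    {"linear": [0.78, -0.8, -0.11], "turn": [0.01, -0.19, 0.08], "claw": 0},
    {"linear": [0.78, -0.8, -0.11], "turn": [0.01, -0.19, 0.08], "claw": 0},
    {"linear": [0.78, -0.8, -0.11], "turn": [0.01, -0.19, 0.08], "claw": 0},
    {"linear": [0.78, -0.8, -0.11], "turn": [0.01, -0.19, 0.08], "claw": 0},
    {"linear": [0.78, -0.8, -0.11], "turn": [0.01, -0.19, 0.08], "claw": 0},
    {"linear": [0.78, -0.8, -0.11], "turn": [0.01, -0.19, 0.08], "claw": 0},
    {"linear": [0.78, -0.8, -0.11], "turn": [0.01, -0.19, 0.08], "claw": 0},
    {"linear": [0.78, -0.8, -0.11], "turn": [0.01, -0.19, 0.08], "claw": 0},
    {"linear": [0.78, -0.8, -0.11], "turn": [0.01, -0.19, 0.08], "claw": 0},
    {"linear": [0.78, -0.8, -0.11], "turn": [0.01, -0.19, 0.08], "claw": 0},
    {"linear": [0.78, -0.8, -0.11], "turn": [0.01, -0.19, 0.08], "claw": 0},
    {"linear": [0.78, -0.8, -0.11], "turn": [0.01, -0.19, 0.08], "claw": 0},
    {"linear": [0.78, -0.8, -0.11], "turn": [0.01, -0.19, 0.08], "claw": 0},
    {"linear": [0.78, -0.8, -0.11], "turn": [0.01, -0.19, 0.08], "claw": 0},
    {"linear": [0.78, -0.8, -0.11], "turn": [0.01, -0.19, 0.08], "claw": 0},
    {"linear": [0.78, -0.8, -0.11], "turn": [0.01, -0.19, 0.08], "claw": 0},
    {"linear": [0.78, -0.8, -0.11], "turn": [0.01, -0.19, 0.08], "claw": 0},
    {"linear": [0.78, -0.8, -0.11], "turn": [0.01, -0.19, 0.08], "claw": 0},
    {"linear": [0.78, -0.8, -0.11], "turn": [0.01, -0.19, 0.08], "claw": 0},
    {"linear": [0.78, -0.8, -0.11], "turn": [0.01, -0.19, 0.08], "claw": 0},
  ],
  grip_force=25,
)

```text
time: 1.77
position: [0.5278, -0.0783, 0.2518]
tool_rot: [3.093, 0.176, -0.414]
ft_force: [1.4, 0.2, 0.0]
grip_width: 1.002
```

>>> move_arm(
  deltas=[
    {"linear": [0.78, -0.8, -0.11], "turn": [0.01, -0.19, 0.08], "claw": 0},
    {"linear": [0.78, -0.8, -0.11], "turn": [0.01, -0.19, 0.08], "claw": 0},
    {"linear": [0.78, -0.8, -0.11], "turn": [0.01, -0.19, 0.08], "claw": 0},
    {"linear": [0, 0, 0], "turn": [0, 0, 0], "claw": 0},
    {"linear": [0, 0, 0], "turn": [0, 0, 0], "claw": 0},
  ],
)

```text
time: 2.18
position: [0.5893, 0.0022, 0.2403]
tool_rot: [3.084, 0.158, -0.479]
ft_force: [-0.8, -0.3, -0.5]
grip_width: 1.0
```

```bash
python3 - <<'E'
from h import *
st(); plan([(lev(.095,.30),SA,.30)])
E
```

```text
t 2.18 p [0.5893 0.0022 0.2403] yaw 0.1019 tilt [0.308  0.0013] F [-0.8 -0.3 -0.5] g 87.0
n=4 lin=[0.023, 0.002, 0.863] turn=[0.007, 0.029, 0.007]
```

>>> move_arm(
  deltas=[
    {"linear": [0.02, 0, 0.86], "turn": [0.01, 0.03, 0.01], "claw": 0},
    {"linear": [0.02, 0, 0.86], "turn": [0.01, 0.03, 0.01], "claw": 0},
    {"linear": [0.02, 0, 0.86], "turn": [0.01, 0.03, 0.01], "claw": 0},
    {"linear": [0.02, 0, 0.86], "turn": [0.01, 0.03, 0.01], "claw": 0},
    {"linear": [0, 0, 0], "turn": [0, 0, 0], "claw": 0.3},
    {"linear": [0, 0, 0], "turn": [0, 0, 0], "claw": 1},
    {"linear": [0, 0, 0], "turn": [0, 0, 0], "claw": 1},
    {"linear": [0, 0, 0], "turn": [0, 0, 0], "claw": 1},
    {"linear": [0, 0, 0], "turn": [0, 0, 0], "claw": 1},
    {"linear": [0, 0, 0], "turn": [0, 0, 0], "claw": 1},
  ],
  grip_force=25,
)

```text
time: 3.02
position: [0.5619, -0.0033, 0.1441]
tool_rot: [3.088, 0.145, -0.458]
ft_force: [-0.2, 0.4, 0.1]
grip_width: 0.63
```

```bash
python3 - <<'E'
from h import *
st(); print(lev(.095,.3))
for n in('top','side'): snap(n,n+'1')
a=[cv2.imread('pics/top1.png')[110:250,195:295],cv2.imread('pics/side1.png')[100:240,240:340]]
cv2.imwrite('pics/v1.png',cv2.resize(np.hstack(a),None,fx=4,fy=4,interpolation=cv2.INTER_CUBIC))
E
```

```text
t 3.02 p [ 0.5619 -0.0033  0.1441] yaw 0.0937 tilt [0.2946 0.0021] F [-0.2  0.4  0.1] g 54.8
[ 0.56092703 -0.00100525  0.14075697]
```

View pics/v1.png

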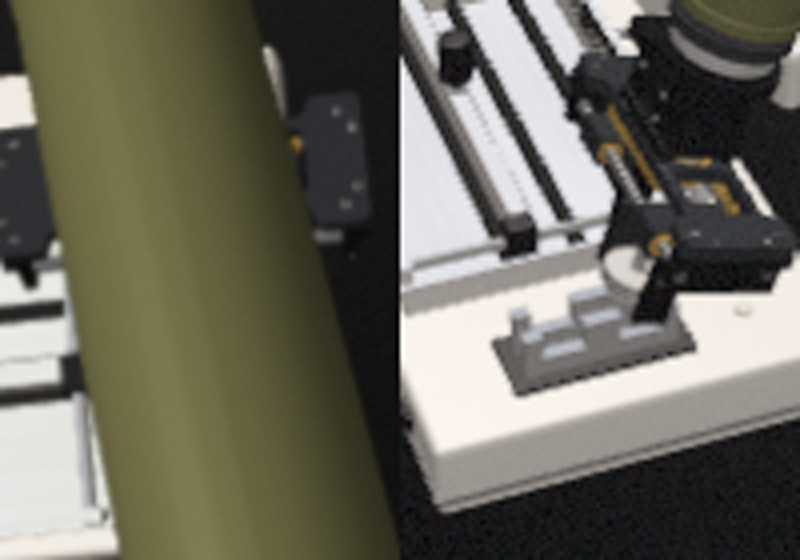

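The fingers straddle the flange but are still closing (55 mm). I'll correct by a few mm and finish closing.

>>> move_arm(
  deltas=[
    {"linear": [0, -0.07, 0.11], "turn": [0, 0, 0.08], "claw": 0.4},
    {"linear": [0, 0, 0], "turn": [0, 0, 0], "claw": 1},
    {"linear": [0, 0, 0], "turn": [0, 0, 0], "claw": 1},
    {"linear": [0, 0, 0], "turn": [0, 0, 0], "claw": 1},
    {"linear": [0, 0, 0], "turn": [0, 0, 0], "claw": 1},
    {"linear": [0, 0, 0], "turn": [0, 0, 0], "claw": 1},
  ],
  grip_force=25,
)

```text
time: 3.62
position: [0.5595, -0.0009, 0.1396]
tool_rot: [3.088, 0.138, -0.462]
ft_force: [-0.4, 3.0, -1.1]
grip_width: 0.472
```

```bash
python3 - <<'E'
from h import *
st()
E
```

```text
t 3.62 p [ 0.5595 -0.0009  0.1396] yaw 0.0887 tilt [0.2974 0.0028] F [-0.4  3.  -1.1] g 41.1
```

>>> move_arm(
  deltas=[
    {"linear": [0, 0, -0.11], "turn": [0, 0, 0], "claw": 1},
    {"linear": [0, 0, -0.11], "turn": [0, 0, 0], "claw": 1},
    {"linear": [0, 0, -0.11], "turn": [0, 0, 0], "claw": 1},
    {"linear": [0, 0, -0.11], "turn": [0, 0, 0], "claw": 1},
    {"linear": [0, 0, 0], "turn": [0, 0, 0], "claw": 1},
    {"linear": [0, 0, 0], "turn": [0, 0, 0], "claw": 1},
  ],
  grip_force=30,
)

```text
time: 4.12
position: [0.5637, -0.0005, 0.1525]
tool_rot: [3.088, 0.137, -0.461]
ft_force: [-0.0, 2.7, -4.0]
grip_width: 0.468
```

```bash
python3 - <<'E'
from h import *
st(); s=ctrl.get_state();p=s['position']
r=np.linalg.norm(p-lev(0,0));print('rho',r)
plan([(lev(.1075,a),SA,a) for a in (.1275,-.045,-.2175,-.39)])
E
```

```text
t 4.12 p [ 5.637e-01 -5.000e-04  1.525e-01] yaw 0.0885 tilt [0.2967 0.0028] F [-0.   2.7 -4. ] g 40.7
rho 0.10703724623319752
n=3 lin=[-0.196, 0.003, 0.001] turn=[0.003, 0.808, -0.052]
n=3 lin=[-0.206, 0.0, 0.006] turn=[0.0, 0.824, -0.0]
n=3 lin=[-0.206, -0.0, 0.006] turn=[0.0, 0.824, -0.0]
n=3 lin=[-0.206, 0.0, 0.006] turn=[0.0, 0.824, 0.0]
```

>>> move_arm(
  deltas=[
    {"linear": [-0.2, 0, 0], "turn": [0, 0.81, -0.05], "claw": 1},
    {"linear": [-0.2, 0, 0], "turn": [0, 0.81, -0.05], "claw": 1},
    {"linear": [-0.2, 0, 0], "turn": [0, 0.81, -0.05], "claw": 1},
    {"linear": [-0.206, 0, 0.006], "turn": [0, 0.82, 0], "claw": 1},
    {"linear": [-0.206, 0, 0.006], "turn": [0, 0.82, 0], "claw": 1},
    {"linear": [-0.206, 0, 0.006], "turn": [0, 0.82, 0], "claw": 1},
    {"linear": [-0.206, 0, 0.006], "turn": [0, 0.82, 0], "claw": 1},
    {"linear": [-0.206, 0, 0.006], "turn": [0, 0.82, 0], "claw": 1},
    {"linear": [-0.206, 0, 0.006], "turn": [0, 0.82, 0], "claw": 1},
    {"linear": [-0.206, 0, 0.006], "turn": [0, 0.82, 0], "claw": 1},
    {"linear": [-0.206, 0, 0.006], "turn": [0, 0.82, 0], "claw": 1},
    {"linear": [-0.206, 0, 0.006], "turn": [0, 0.82, 0], "claw": 1},
    {"linear": [0, 0, 0], "turn": [0, 0, 0], "claw": 1},
    {"linear": [0, 0, 0], "turn": [0, 0, 0], "claw": 1},
  ],
)

```text
time: 5.28
position: [0.4906, -0.008, 0.1491]
tool_rot: [-3.063, -0.154, -0.601]
ft_force: [1.8, 1.9, -6.7]
grip_width: 0.475
```

```bash
python3 - <<'E'
from h import *
st(); s=ctrl.get_state();p=s['position'];v=(p-lev(0,0))
h=v[0]*np.cos(SA)+v[1]*np.sin(SA)
print('rho',np.linalg.norm(v),'lean',np.arctan2(h,v[2]), 'want',lev(.1075,-.38))
snap('side','side2');crop('side2',240,100,340,240,4,'v2')
E
```

```text
t 5.28 p [ 0.4906 -0.008   0.1491] yaw 0.1013 tilt [-0.3873  0.0032] F [ 1.8  1.9 -6.7] g 41.3
rho 0.10791901569220119 lean -0.4059618663923896 want [ 0.49331744 -0.007782    0.14983145]
```

View pics/v2.png

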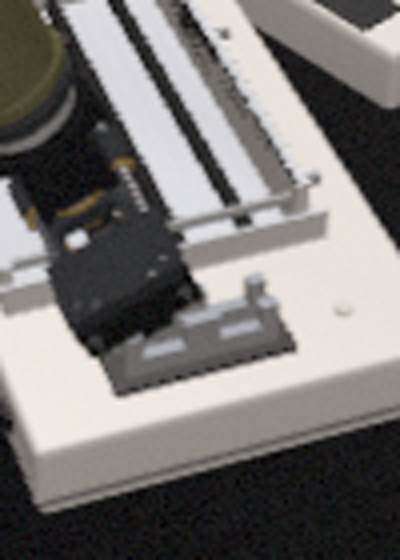

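The lever moved with the gripper, which is now at the front. Next I lower the ring, release and back off along the lever.

>>> move_arm(
  deltas=[
    {"linear": [0.02, 0, 0.11], "turn": [0, 0, 0], "claw": 1},
    {"linear": [0.02, 0, 0.11], "turn": [0, 0, 0], "claw": 1},
    {"linear": [0.02, 0, 0.11], "turn": [0, 0, 0], "claw": 1},
    {"linear": [0, 0, 0.08], "turn": [0, 0, 0], "claw": 1},
    {"linear": [0, 0, 0], "turn": [0, 0, 0], "claw": 0.2},
    {"linear": [0, 0, 0], "turn": [0, 0, 0], "claw": 0.1},
    {"linear": [0, 0, 0], "turn": [0, 0, 0], "claw": 0},
    {"linear": [0, 0, 0], "turn": [0, 0, 0], "claw": 0},
    {"linear": [0, 0, 0], "turn": [0, 0, 0], "claw": 0},
    {"linear": [0, 0, -0.5], "turn": [0, 0, 0], "claw": 0},
    {"linear": [0, 0, -0.9], "turn": [0, 0, 0], "claw": 0},
    {"linear": [0, 0, -0.9], "turn": [0, 0, 0], "claw": 0},
    {"linear": [0, 0, -0.9], "turn": [0, 0, 0], "claw": 0},
    {"linear": [0, 0, 0], "turn": [0, 0, 0], "claw": 0},
  ],
)

```text
time: 6.5
position: [0.479, -0.0077, 0.2038]
tool_rot: [-3.06, -0.162, -0.612]
ft_force: [1.4, 0.9, 0.3]
grip_width: 0.991
```

```bash
python3 - <<'E'
from h import *
st()
kn=S2W(-.0415,.054,.161)
plan([(kn+[0,0,.10],SA,0),(kn+[0,0,.0],SA,0)])
snap('side','side3')
im=cv2.imread('pics/side3.png');d=load('side3')
x0,y0=235,90
im=cv2.resize(im[90:250,235:345],None,fx=4,fy=4,interpolation=cv2.INTER_CUBIC)
for lean,rh in((-.38,.085),(-.28,.085),(-.38,.099)):
    for ph in np.linspace(0,2*np.pi,24):
        c=np.array([PIV[0],PIV[1],PIV[2]])+(rh+.007)*np.array([np.sin(lean),0,np.cos(lean)])+.021*(np.array([np.cos(lean),0,-np.sin(lean)])*np.cos(ph)+np.array([0,np.sin(ph),0]))
        q=(proj(d,S2W(*c))-[x0,y0]+.5)*4-.5
        cv2.circle(im,tuple(q.astype(int)),1,{(-.38,.085):(0,200,0),(-.28,.085):(0,0,255),(-.38,.099):(255,0,0)}[(lean,rh)],-1)
cv2.imwrite('pics/v3.png',im)
E
```

```text
t 6.5 p [ 0.479  -0.0077  0.2038] yaw 0.107 tilt [-0.3946  0.0044] F [1.4 0.9 0.3] g 86.2
n=8 lin=[0.177, -0.878, -0.208] turn=[0.006, -0.707, 0.011]
n=4 lin=[0.0, -0.0, 0.833] turn=[0.0, 0.0, 0.0]
```

View pics/v3.png

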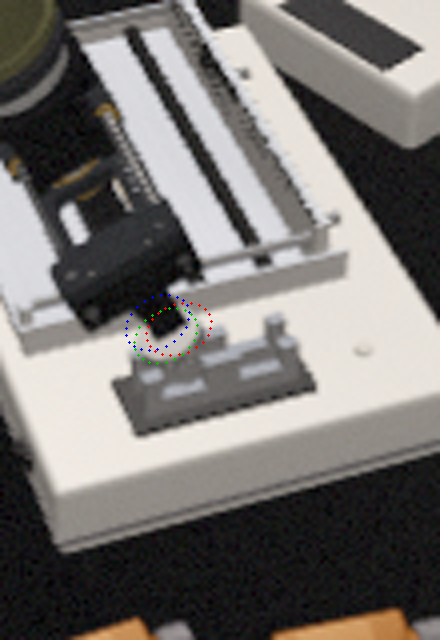

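The lever is at STOP with the ring down (the green model circle matches). Next is the knob.

>>> move_arm(
  deltas=[
    {"linear": [0, 0, -0.7], "turn": [0, 0, 0], "claw": 0},
    {"linear": [0.18, -0.88, -0.21], "turn": [0, -0.71, 0], "claw": 0.15},
    {"linear": [0.18, -0.88, -0.21], "turn": [0, -0.71, 0], "claw": 0.3},
    {"linear": [0.18, -0.88, -0.21], "turn": [0, -0.71, 0], "claw": 0.4},
    {"linear": [0.18, -0.88, -0.21], "turn": [0, -0.71, 0], "claw": 0.4},
    {"linear": [0.18, -0.88, -0.21], "turn": [0, -0.71, 0], "claw": 0.4},
    {"linear": [0.18, -0.88, -0.21], "turn": [0, -0.71, 0], "claw": 0.4},
    {"linear": [0.18, -0.88, -0.21], "turn": [0, -0.71, 0], "claw": 0.4},
    {"linear": [0.18, -0.88, -0.21], "turn": [0, -0.71, 0], "claw": 0.4},
    {"linear": [0, 0, 0], "turn": [0, 0, 0], "claw": 0.4},
    {"linear": [0, 0, 0], "turn": [0, 0, 0], "claw": 0.4},
  ],
)

```text
time: 7.47
position: [0.487, 0.2046, 0.272]
tool_rot: [3.136, 0.165, -0.026]
ft_force: [0.3, -1.5, -0.2]
grip_width: 0.596
```

```bash
python3 - <<'E'
from h import *
st()
kn=S2W(-.0415,.054,.163);print(kn)
plan([(kn,SA,0)])
E
```

```text
t 7.47 p [0.487  0.2046 0.272 ] yaw 0.1051 tilt [0.0165 0.0004] F [ 0.3 -1.5 -0.2] g 51.8
[0.48742128 0.20519181 0.163     ]
n=4 lin=[0.013, -0.005, 0.909] turn=[0.002, 0.059, 0.019]
```

>>> move_arm(
  deltas=[
    {"linear": [0.013, 0, 0.91], "turn": [0, 0.06, 0.02], "claw": 0.4},
    {"linear": [0.013, 0, 0.91], "turn": [0, 0.06, 0.02], "claw": 0.4},
    {"linear": [0.013, 0, 0.91], "turn": [0, 0.06, 0.02], "claw": 0.4},
    {"linear": [0.013, 0, 0.91], "turn": [0, 0.06, 0.02], "claw": 0.4},
    {"linear": [0, 0, 0], "turn": [0, 0, 0], "claw": 0.4},
    {"linear": [0, 0, 0], "turn": [0, 0, 0], "claw": 1},
    {"linear": [0, 0, 0], "turn": [0, 0, 0], "claw": 1},
    {"linear": [0, 0, 0], "turn": [0, 0, 0], "claw": 1},
    {"linear": [0, 0, 0], "turn": [0, 0, 0], "claw": 1},
    {"linear": [0, 0, 0], "turn": [0, 0, 0], "claw": 1},
  ],
  grip_force=30,
)

```text
time: 8.3
position: [0.4885, 0.2068, 0.1662]
tool_rot: [-3.135, -0.153, -0.012]
ft_force: [1.3, 12.6, -1.7]
grip_width: 0.305
```

>>> move_arm(
  deltas=[
    {"linear": [-0.24, 0, 0], "turn": [0, 0, 0], "claw": 1},
    {"linear": [-0.24, 0, 0], "turn": [0, 0, 0], "claw": 1},
    {"linear": [-0.24, 0, 0], "turn": [0, 0, 0], "claw": 1},
    {"linear": [-0.24, 0, 0], "turn": [0, 0, 0], "claw": 1},
    {"linear": [-0.24, 0, 0], "turn": [0, 0, 0], "claw": 1},
    {"linear": [-0.24, 0, 0], "turn": [0, 0, 0], "claw": 1},
    {"linear": [0, 0, 0], "turn": [0, 0, 0], "claw": 1},
    {"linear": [0, 0, 0], "turn": [0, 0, 0], "claw": 1},
  ],
)

```text
time: 8.97
position: [0.4465, 0.2035, 0.1662]
tool_rot: [-3.134, -0.156, -0.017]
ft_force: [4.1, 9.5, -2.7]
grip_width: 0.284
```

```bash
python3 - <<'E'
from h import *
st(); s=ctrl.get_state(); c,q=np.cos(SA),np.sin(SA); v=s['position']-[SX,SY,0]; print('local',c*v[0]+q*v[1],-q*v[0]+c*v[1])
E
```

```text
t 8.97 p [0.4465 0.2035 0.1662] yaw 0.0993 tilt [-0.011  -0.0034] F [ 4.1  9.5 -2.7] g 24.7
local -0.08239151249536139 0.05640569234067559
```

>>> move_arm(
  deltas=[
    {"linear": [-0.1, 0, 0], "turn": [0, 0, 0], "claw": 1},
    {"linear": [0, 0, 0], "turn": [0, 0, 0], "claw": 1},
    {"linear": [0, 0, 0], "turn": [0, 0, 0], "claw": 1},
  ],
)

```text
time: 9.22
position: [0.4463, 0.2035, 0.1662]
tool_rot: [-3.132, -0.155, -0.026]
ft_force: [12.7, 11.8, -11.2]
grip_width: 0.278
```

>>> move_arm(
  deltas=[
    {"linear": [0, 0, 0], "turn": [0, 0, 0], "claw": 0.4},
    {"linear": [0, 0, 0], "turn": [0, 0, 0], "claw": 0.4},
    {"linear": [0, 0, 0], "turn": [0, 0, 0], "claw": 0.4},
    {"linear": [0, 0, 0], "turn": [0, 0, 0], "claw": 0.4},
    {"linear": [0, 0, -0.8], "turn": [0, 0, 0], "claw": 0.3},
    {"linear": [0, 0, -0.9], "turn": [0, 0, 0], "claw": 0.2},
    {"linear": [0, 0, -0.9], "turn": [0, 0, 0], "claw": 0.2},
  ],
)

```text
time: 9.8
position: [0.4407, 0.198, 0.2426]
tool_rot: [3.134, 0.151, 0.002]
ft_force: [0.5, -0.4, 0.7]
grip_width: 0.719
```

```bash
python3 - <<'E'
from h import *
st()
# bottle A (.5776,-.1985,-.0118)
A=(.5776,-.1985,-.0118); off=-.012
g=np.array([A[0]+off*np.cos(A[2]),A[1]+off*np.sin(A[2]),.030])
plan([(g+[0,0,.2],A[2],0),(g+[0,0,.09],A[2],0)])
E
```

```text
t 9.8 p [0.4407 0.198  0.2426] yaw 0.0964 tilt [-0.001   0.0044] F [ 0.5 -0.4  0.7] g 62.6
n=15 lin=[0.237, 0.893, 0.03] turn=[0.004, -0.001, 0.103]
n=4 lin=[0.0, -0.0, 0.917] turn=[0.0, 0.0, 0.0]
```

```bash
sed -i 's/SX,SY,SA=.5341,.1556,.0999/SX,SY,SA=.5345,.1572,.0999/' h.py; cat >> h.py <<'E'
OFF=-.010
def grasp(b,z=.030): return np.array([b[0]+OFF*np.cos(b[2]),b[1]+OFF*np.sin(b[2]),z])
def place(ys,z): return S2W(.0185+OFF,.055+ys,z)
E
python3 - <<'E'
from h import *
d=snap('top','top4')
for b in find_bottles(d,(290,110,450,275)): print(np.round(b,4))
E
```

```text
[ 0.5774 -0.198   0.0105  0.9234]
[ 0.5654 -0.3326 -0.1376  0.9162]
[ 0.4317 -0.3886  0.2856  0.919 ]
[ 0.4229 -0.1706  0.154   0.9226]
```

>>> move_arm(
  deltas=[
    {"linear": [0.24, 0.89, 0.03], "turn": [0, 0, 0.1], "claw": 0.2},
    {"linear": [0.24, 0.89, 0.03], "turn": [0, 0, 0.1], "claw": 0.2},
    {"linear": [0.24, 0.89, 0.03], "turn": [0, 0, 0.1], "claw": 0.2},
    {"linear": [0.24, 0.89, 0.03], "turn": [0, 0, 0.1], "claw": 0.2},
    {"linear": [0.24, 0.89, 0.03], "turn": [0, 0, 0.1], "claw": 0.2},
    {"linear": [0.24, 0.89, 0.03], "turn": [0, 0, 0.1], "claw": 0.2},
    {"linear": [0.24, 0.89, 0.03], "turn": [0, 0, 0.1], "claw": 0.2},
    {"linear": [0.24, 0.89, 0.03], "turn": [0, 0, 0.1], "claw": 0.2},
    {"linear": [0.24, 0.89, 0.03], "turn": [0, 0, 0.1], "claw": 0.2},
    {"linear": [0.24, 0.89, 0.03], "turn": [0, 0, 0.1], "claw": 0.2},
    {"linear": [0.24, 0.89, 0.03], "turn": [0, 0, 0.1], "claw": 0.2},
    {"linear": [0.24, 0.89, 0.03], "turn": [0, 0, 0.1], "claw": 0.2},
    {"linear": [0.24, 0.89, 0.03], "turn": [0, 0, 0.1], "claw": 0.2},
    {"linear": [0.24, 0.89, 0.03], "turn": [0, 0, 0.1], "claw": 0.2},
    {"linear": [0.24, 0.89, 0.03], "turn": [0, 0, 0.1], "claw": 0.2},
    {"linear": [0, 0, 0], "turn": [0, 0, 0], "claw": 0.2},
  ],
)

```text
time: 11.18
position: [0.5676, -0.2038, 0.2294]
tool_rot: [3.134, -0.027, 0.003]
ft_force: [-0.4, -2.0, 0.3]
grip_width: 0.801
```

```bash
python3 - <<'E'
from h import *
st()
A=(.5776,-.1985,-.0118)
plan([(grasp(A,.12),A[2],0),(grasp(A),A[2],0)])
E
```

```text
t 11.18 p [ 0.5676 -0.2038  0.2294] yaw -0.0169 tilt [-0.0021  0.0072] F [-0.4 -2.   0.3] g 69.7
n=4 lin=[-0.002, -0.05, 0.911] turn=[0.026, -0.007, -0.018]
n=4 lin=[0.0, -0.0, 0.75] turn=[0.0, 0.0, 0.0]
```

>>> move_arm(
  deltas=[
    {"linear": [0, -0.05, 0.91], "turn": [0.03, 0, -0.06], "claw": 0.2},
    {"linear": [0, -0.05, 0.91], "turn": [0.03, 0, -0.06], "claw": 0.2},
    {"linear": [0, -0.05, 0.91], "turn": [0.03, 0, -0.06], "claw": 0.2},
    {"linear": [0, -0.05, 0.91], "turn": [0.03, 0, -0.06], "claw": 0.2},
    {"linear": [0, 0, 0.75], "turn": [0, 0, 0], "claw": 0.2},
    {"linear": [0, 0, 0.75], "turn": [0, 0, 0], "claw": 0.2},
    {"linear": [0, 0, 0.75], "turn": [0, 0, 0], "claw": 0.2},
    {"linear": [0, 0, 0.7], "turn": [0, 0, 0], "claw": 0.2},
    {"linear": [0, 0, 0], "turn": [0, 0, 0], "claw": 0.3},
    {"linear": [0, 0, 0], "turn": [0, 0, 0], "claw": 1},
    {"linear": [0, 0, 0], "turn": [0, 0, 0], "claw": 1},
    {"linear": [0, 0, 0], "turn": [0, 0, 0], "claw": 1},
    {"linear": [0, 0, 0], "turn": [0, 0, 0], "claw": 1},
    {"linear": [0, 0, 0], "turn": [0, 0, 0], "claw": 1},
  ],
  grip_force=30,
)

```text
time: 12.35
position: [0.5702, -0.1906, 0.0343]
tool_rot: [-3.138, -0.013, -0.01]
ft_force: [-0.5, -1.4, 3.4]
grip_width: 0.458
```

```bash
python3 - <<'E'
from h import *
st(); p=ctrl.get_state()['position']
plan([(p+[0,0,.2],0.02,0),(place(.105,p[2]+.2),SA,0),(place(.105,p[2]+.104),SA,0)])
E
```

```text
t 12.35 p [ 0.5702 -0.1906  0.0343] yaw 0.0085 tilt [-0.0061 -0.0034] F [-0.5 -1.4  3.4] g 39.8
n=8 lin=[0.003, -0.002, -0.833] turn=[-0.006, -0.011, -0.021]
n=19 lin=[-0.024, -0.894, -0.0] turn=[0.0, 0.0, -0.06]
n=4 lin=[0.0, -0.0, 0.8] turn=[0.0, 0.0, 0.0]
```

>>> move_arm(
  deltas=[
    {"linear": [0, 0, -0.5], "turn": [0, -0.02, 0], "claw": 1},
    {"linear": [0, 0, -0.9], "turn": [0, -0.02, 0], "claw": 1},
    {"linear": [0, 0, -0.9], "turn": [0, -0.02, 0], "claw": 1},
    {"linear": [0, 0, -0.9], "turn": [0, -0.02, 0], "claw": 1},
    {"linear": [0, 0, -0.9], "turn": [0, 0, 0], "claw": 1},
    {"linear": [0, 0, -0.9], "turn": [0, 0, -0.2], "claw": 1},
    {"linear": [0, 0, -0.9], "turn": [0, 0, -0.2], "claw": 1},
    {"linear": [0, 0, 0], "turn": [0, 0, -0.2], "claw": 1},
  ],
  grip_force=35,
)

```text
time: 13.02
position: [0.5722, -0.1911, 0.2164]
tool_rot: [-3.139, -0.081, -0.013]
ft_force: [1.0, -1.7, -0.7]
grip_width: 0.457
```

```bash
python3 - <<'E'
from h import *
st(); p=ctrl.get_state()['position']
plan([(place(.105,p[2])+[.003,0,0],SA,0)])
E
```

```text
t 13.02 p [ 0.5722 -0.1911  0.2164] yaw 0.0515 tilt [-0.008  -0.0016] F [ 1.  -1.7 -0.7] g 39.8
n=19 lin=[-0.008, -0.895, 0.001] turn=[-0.001, -0.006, -0.036]
```

>>> move_arm(
  deltas=[
    {"linear": [-0.01, -0.9, 0], "turn": [0, 0, -0.04], "claw": 1},
    {"linear": [-0.01, -0.9, 0], "turn": [0, 0, -0.04], "claw": 1},
    {"linear": [-0.01, -0.9, 0], "turn": [0, 0, -0.04], "claw": 1},
    {"linear": [-0.01, -0.9, 0], "turn": [0, 0, -0.04], "claw": 1},
    {"linear": [-0.01, -0.9, 0], "turn": [0, 0, -0.04], "claw": 1},
    {"linear": [-0.01, -0.9, 0], "turn": [0, 0, -0.04], "claw": 1},
    {"linear": [-0.01, -0.9, 0], "turn": [0, 0, -0.04], "claw": 1},
    {"linear": [-0.01, -0.9, 0], "turn": [0, 0, -0.04], "claw": 1},
    {"linear": [-0.01, -0.9, 0], "turn": [0, 0, -0.04], "claw": 1},
    {"linear": [-0.01, -0.9, 0], "turn": [0, 0, -0.04], "claw": 1},
    {"linear": [-0.01, -0.9, 0], "turn": [0, 0, -0.04], "claw": 1},
    {"linear": [-0.01, -0.9, 0], "turn": [0, 0, -0.04], "claw": 1},
    {"linear": [-0.01, -0.9, 0], "turn": [0, 0, -0.04], "claw": 1},
    {"linear": [-0.01, -0.9, 0], "turn": [0, 0, -0.04], "claw": 1},
    {"linear": [-0.01, -0.9, 0], "turn": [0, 0, -0.04], "claw": 1},
    {"linear": [-0.01, -0.9, 0], "turn": [0, 0, -0.04], "claw": 1},
    {"linear": [-0.01, -0.9, 0], "turn": [0, 0, -0.04], "claw": 1},
    {"linear": [-0.01, -0.9, 0], "turn": [0, 0, -0.04], "claw": 1},
    {"linear": [0, -0.5, 0], "turn": [0, 0, 0], "claw": 1},
    {"linear": [0, 0, 0], "turn": [0, 0, 0], "claw": 1},
  ],
)

```text
time: 14.68
position: [0.5234, 0.3138, 0.2115]
tool_rot: [-3.129, -0.169, 0.006]
ft_force: [-0.4, 0.1, -1.7]
grip_width: 0.459
```

>>> move_arm(
  deltas=[
    {"linear": [0, 0, 0], "turn": [0, 0, 0], "claw": 1},
    {"linear": [0, 0, 0], "turn": [0, 0, 0], "claw": 1},
    {"linear": [0, 0, 0], "turn": [0, 0, 0], "claw": 1},
  ],
)

```text
time: 14.93
position: [0.5267, 0.3067, 0.2118]
tool_rot: [-3.134, -0.155, 0.004]
ft_force: [0.1, 0.5, -2.3]
grip_width: 0.455
```

```bash
python3 - <<'E'
from h import *
st(); g=place(.105,.1375)+[.003,0,0]; print(g)
plan([(g+[0,0,.01],SA,0),(g,SA,0)])
for n in('top','side'): d=snap(n,n+'5')
for b in find_bottles(load('top5'),(290,110,450,275)): print(np.round(b,4))
a=[cv2.imread('pics/top5.png')[90:270,70:270],cv2.imread('pics/side5.png')[50:230,190:390]]
cv2.imwrite('pics/v5.png',cv2.resize(np.hstack(a),None,fx=2,fy=2,interpolation=cv2.INTER_CUBIC))
E
```

```text
t 14.93 p [0.5267 0.3067 0.2118] yaw 0.0987 tilt [ 0.0021 -0.004 ] F [ 0.1  0.5 -2.3] g 39.6
[0.53000019 0.31725    0.1375    ]
n=3 lin=[0.049, -0.111, 0.714] turn=[-0.019, 0.01, -0.006]
n=1 lin=[0.0, -0.0, 0.333] turn=[0.0, 0.0, 0.0]
[ 0.5647 -0.3328 -0.1566  0.9181]
[ 0.4315 -0.3884  0.2789  0.9153]
[ 0.4226 -0.1705  0.1538  0.9229]
```

View pics/v5.png

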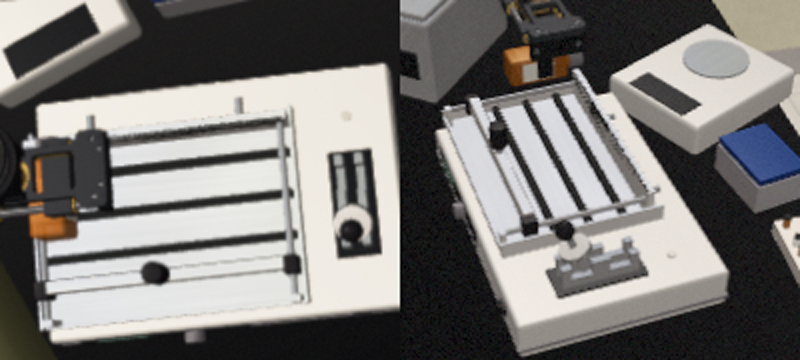

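The bottle is held well above the left slot, the bar is open and the lever is at STOP. Lowering now.

>>> move_arm(
  deltas=[
    {"linear": [0.05, -0.11, 0.5], "turn": [0, 0, 0], "claw": 1},
    {"linear": [0.05, -0.11, 0.5], "turn": [0, 0, 0], "claw": 1},
    {"linear": [0.02, -0.11, 0.5], "turn": [-0.03, 0, 0], "claw": 1},
    {"linear": [0, 0, 0.4], "turn": [-0.03, 0, 0], "claw": 1},
    {"linear": [0, 0, 0], "turn": [0, 0, 0], "claw": 1},
    {"linear": [0, 0, 0], "turn": [0, 0, 0], "claw": 1},
    {"linear": [0, 0, 0], "turn": [0, 0, 0], "claw": 1},
  ],
)

```text
time: 15.62
position: [0.5291, 0.319, 0.1558]
tool_rot: [-3.136, -0.158, 0.002]
ft_force: [-0.1, 0.4, -1.7]
grip_width: 0.454
```

```bash
python3 - <<'E'
from h import *
st(); g=place(.105,.1365)+[.003,0,0]; print(g)
plan([(g,SA,0)])
E
```

```text
t 15.62 p [0.5291 0.319  0.1558] yaw 0.1006 tilt [ 0.001  -0.0013] F [-0.1  0.4 -1.7] g 39.5
[0.53000019 0.31725    0.1365    ]
n=1 lin=[0.026, 0.063, 0.642] turn=[-0.019, 0.015, 0.01]
```

>>> move_arm(
  deltas=[
    {"linear": [0.03, 0.06, 0.3], "turn": [0, 0, 0], "claw": 1},
    {"linear": [0, 0, 0.33], "turn": [0, 0, 0], "claw": 1},
    {"linear": [0, 0, 0], "turn": [0, 0, 0], "claw": 1},
    {"linear": [0, 0, 0], "turn": [0, 0, 0], "claw": 1},
    {"linear": [0, 0, 0], "turn": [0, 0, 0], "claw": 0.4},
    {"linear": [0, 0, 0], "turn": [0, 0, 0], "claw": 0.37},
    {"linear": [0, 0, 0], "turn": [0, 0, 0], "claw": 0.37},
    {"linear": [0, 0, 0], "turn": [0, 0, 0], "claw": 0.37},
  ],
)

```text
time: 16.28
position: [0.5298, 0.3175, 0.1365]
tool_rot: [-3.136, -0.159, 0.002]
ft_force: [0.8, -0.2, 0.1]
grip_width: 0.611
```

```bash
python3 - <<'E'
from h import *
st(); B=(.5650,-.3326,-.146); p=ctrl.get_state()['position']
plan([(p+[0,0,.09],SA,0),(grasp(B,.22),B[2],0),(grasp(B,.03),B[2],0)])
C=(.4317,-.3886,.284);print(grasp(B),grasp(C),C[2])
E
```

```text
t 16.28 p [0.5298 0.3175 0.1365] yaw 0.101 tilt [ 0.0015 -0.0012] F [ 0.8 -0.2  0.1] g 53.2
n=4 lin=[-0.001, -0.001, -0.75] turn=[-0.004, 0.005, 0.004]
n=24 lin=[0.051, 0.902, 0.009] turn=[0.0, 0.0, 0.147]
n=7 lin=[0.0, -0.0, 0.905] turn=[0.0, 0.0, 0.0]
[ 0.55510639 -0.33114518  0.03      ] [ 0.42210058 -0.39140198  0.03      ] 0.284
```

>>> move_arm(
  deltas=[
    {"linear": [0, 0, -0.75], "turn": [0, 0, 0], "claw": 0.37},
    {"linear": [0, 0, -0.75], "turn": [0, 0, 0], "claw": 0.37},
    {"linear": [0, 0, -0.75], "turn": [0, 0, 0], "claw": 0.3},
    {"linear": [0, 0, -0.75], "turn": [0, 0, 0], "claw": 0.2},
    {"linear": [0.05, 0.9, 0.01], "turn": [0, 0, 0.15], "claw": 0.2},
    {"linear": [0.05, 0.9, 0.01], "turn": [0, 0, 0.15], "claw": 0.2},
    {"linear": [0.05, 0.9, 0.01], "turn": [0, 0, 0.15], "claw": 0.2},
    {"linear": [0.05, 0.9, 0.01], "turn": [0, 0, 0.15], "claw": 0.2},
    {"linear": [0.05, 0.9, 0.01], "turn": [0, 0, 0.15], "claw": 0.2},
    {"linear": [0.05, 0.9, 0.01], "turn": [0, 0, 0.15], "claw": 0.2},
    {"linear": [0.05, 0.9, 0.01], "turn": [0, 0, 0.15], "claw": 0.2},
    {"linear": [0.05, 0.9, 0.01], "turn": [0, 0, 0.15], "claw": 0.2},
    {"linear": [0.05, 0.9, 0.01], "turn": [0, 0, 0.15], "claw": 0.2},
    {"linear": [0.05, 0.9, 0.01], "turn": [0, 0, 0.15], "claw": 0.2},
    {"linear": [0.05, 0.9, 0.01], "turn": [0, 0, 0.15], "claw": 0.2},
    {"linear": [0.05, 0.9, 0.01], "turn": [0, 0, 0.15], "claw": 0.2},
  ],
)

```text
time: 17.62
position: [0.5618, -0.0066, 0.2226]
tool_rot: [-3.141, 0.039, 0.002]
ft_force: [-0.4, 0.6, 0.9]
grip_width: 0.804
```

>>> move_arm(
  deltas=[
    {"linear": [0.05, 0.9, 0.01], "turn": [0, 0, 0.15], "claw": 0.2},
    {"linear": [0.05, 0.9, 0.01], "turn": [0, 0, 0.15], "claw": 0.2},
    {"linear": [0.05, 0.9, 0.01], "turn": [0, 0, 0.15], "claw": 0.2},
    {"linear": [0.05, 0.9, 0.01], "turn": [0, 0, 0.15], "claw": 0.2},
    {"linear": [0.05, 0.9, 0.01], "turn": [0, 0, 0.15], "claw": 0.2},
    {"linear": [0.05, 0.9, 0.01], "turn": [0, 0, 0.15], "claw": 0.2},
    {"linear": [0.05, 0.9, 0.01], "turn": [0, 0, 0.15], "claw": 0.2},
    {"linear": [0.05, 0.9, 0.01], "turn": [0, 0, 0.15], "claw": 0.2},
    {"linear": [0.05, 0.9, 0.01], "turn": [0, 0, 0.15], "claw": 0.2},
    {"linear": [0.05, 0.9, 0.01], "turn": [0, 0, 0.15], "claw": 0.2},
    {"linear": [0.05, 0.9, 0.01], "turn": [0, 0, 0.15], "claw": 0.2},
    {"linear": [0.05, 0.9, 0.01], "turn": [0, 0, 0.15], "claw": 0.2},
    {"linear": [0, 0, 0], "turn": [0, 0, 0], "claw": 0.2},
    {"linear": [0, 0, 0], "turn": [0, 0, 0], "claw": 0.2},
    {"linear": [0, 0, 0], "turn": [0, 0, 0], "claw": 0.2},
    {"linear": [0, 0, 0], "turn": [0, 0, 0], "claw": 0.2},
  ],
)

```text
time: 18.95
position: [0.5538, -0.3279, 0.2186]
tool_rot: [-3.131, 0.232, 0.003]
ft_force: [0.2, 0.7, -0.2]
grip_width: 0.804
```

```bash
python3 - <<'E'
from h import *
st(); B=(.5650,-.3326,-.146); d=snap('top','top6')
for b in find_bottles(d,(290,110,450,275)): print(np.round(b,4))
plan([(grasp(B,.03),B[2],0)])
E
```

```text
t 18.95 p [ 0.5538 -0.3279  0.2186] yaw -0.1481 tilt [ 0.0018 -0.0016] F [ 0.2  0.7 -0.2] g 69.9
[ 0.5071 -0.4134  2.9432  0.091 ]
[ 0.4232 -0.1706  0.1549  0.9224]
n=7 lin=[0.009, 0.015, 0.898] turn=[-0.003, 0.004, -0.004]
```

>>> move_arm(
  deltas=[
    {"linear": [0.01, 0.015, 0.9], "turn": [0, 0, 0], "claw": 0.2},
    {"linear": [0.01, 0.015, 0.9], "turn": [0, 0, 0], "claw": 0.2},
    {"linear": [0.01, 0.015, 0.9], "turn": [0, 0, 0], "claw": 0.2},
    {"linear": [0.01, 0.015, 0.9], "turn": [0, 0, 0], "claw": 0.2},
    {"linear": [0.01, 0.015, 0.9], "turn": [0, 0, 0], "claw": 0.2},
    {"linear": [0.01, 0.015, 0.9], "turn": [0, 0, 0], "claw": 0.2},
    {"linear": [0.01, 0.015, 0.8], "turn": [0, 0, 0], "claw": 0.2},
    {"linear": [0, 0, 0], "turn": [0, 0, 0], "claw": 0.2},
    {"linear": [0, 0, 0], "turn": [0, 0, 0], "claw": 0.4},
    {"linear": [0, 0, 0], "turn": [0, 0, 0], "claw": 1},
    {"linear": [0, 0, 0], "turn": [0, 0, 0], "claw": 1},
    {"linear": [0, 0, 0], "turn": [0, 0, 0], "claw": 1},
    {"linear": [0, 0, 0], "turn": [0, 0, 0], "claw": 1},
    {"linear": [0, 0, 0], "turn": [0, 0, 0], "claw": 1},
  ],
  grip_force=35,
)

```text
time: 20.17
position: [0.5552, -0.3329, 0.0339]
tool_rot: [-3.132, 0.236, 0.0]
ft_force: [-0.0, 1.3, 4.9]
grip_width: 0.455
```

```bash
python3 - <<'E'
from h import *
st(); p=ctrl.get_state()['position']; R=Ro.from_rotvec(ctrl.get_state()['tool_rot'])
print(grasp((.5650,-.3326,-.146)))
plan([(p+[0,0,.185],-.146,0),(place(.035,p[2]+.185),SA,0)])
E
```

```text
t 20.17 p [ 0.5552 -0.3329  0.0339] yaw -0.1503 tilt [ 0.     -0.0003] F [-0.   1.3  4.9] g 39.6
[ 0.55510639 -0.33114518  0.03      ]
n=7 lin=[-0.0, -0.0, -0.881] turn=[-0.001, 0.0, -0.009]
n=21 lin=[-0.06, -0.922, -0.0] turn=[0.0, 0.0, -0.168]
```

>>> move_arm(
  deltas=[
    {"linear": [0, 0, -0.6], "turn": [0, 0, 0], "claw": 1},
    {"linear": [0, 0, -0.9], "turn": [0, 0, 0], "claw": 1},
    {"linear": [0, 0, -0.9], "turn": [0, 0, 0], "claw": 1},
    {"linear": [0, 0, -0.9], "turn": [0, 0, 0], "claw": 1},
    {"linear": [0, 0, -0.9], "turn": [0, 0, 0], "claw": 1},
    {"linear": [0, 0, -0.9], "turn": [0, 0, 0], "claw": 1},
    {"linear": [0, 0, -0.9], "turn": [0, 0, 0], "claw": 1},
    {"linear": [-0.06, -0.92, 0], "turn": [0, 0, -0.17], "claw": 1},
    {"linear": [-0.06, -0.92, 0], "turn": [0, 0, -0.17], "claw": 1},
    {"linear": [-0.06, -0.92, 0], "turn": [0, 0, -0.17], "claw": 1},
    {"linear": [-0.06, -0.92, 0], "turn": [0, 0, -0.17], "claw": 1},
    {"linear": [-0.06, -0.92, 0], "turn": [0, 0, -0.17], "claw": 1},
    {"linear": [-0.06, -0.92, 0], "turn": [0, 0, -0.17], "claw": 1},
    {"linear": [-0.06, -0.92, 0], "turn": [0, 0, -0.17], "claw": 1},
    {"linear": [-0.06, -0.92, 0], "turn": [0, 0, -0.17], "claw": 1},
    {"linear": [-0.06, -0.92, 0], "turn": [0, 0, -0.17], "claw": 1},
    {"linear": [-0.06, -0.92, 0], "turn": [0, 0, -0.17], "claw": 1},
  ],
)

```text
time: 21.58
position: [0.5631, -0.0555, 0.2127]
tool_rot: [-3.141, 0.049, 0.003]
ft_force: [1.3, 0.3, -1.8]
grip_width: 0.46
```

>>> move_arm(
  deltas=[
    {"linear": [-0.06, -0.92, 0], "turn": [0, 0, -0.17], "claw": 1},
    {"linear": [-0.06, -0.92, 0], "turn": [0, 0, -0.17], "claw": 1},
    {"linear": [-0.06, -0.92, 0], "turn": [0, 0, -0.17], "claw": 1},
    {"linear": [-0.06, -0.92, 0], "turn": [0, 0, -0.17], "claw": 1},
    {"linear": [-0.06, -0.92, 0], "turn": [0, 0, -0.17], "claw": 1},
    {"linear": [-0.06, -0.92, 0], "turn": [0, 0, -0.17], "claw": 1},
    {"linear": [-0.06, -0.92, 0], "turn": [0, 0, -0.17], "claw": 1},
    {"linear": [-0.06, -0.92, 0], "turn": [0, 0, -0.17], "claw": 1},
    {"linear": [-0.06, -0.92, 0], "turn": [0, 0, -0.17], "claw": 1},
    {"linear": [-0.06, -0.92, 0], "turn": [0, 0, -0.17], "claw": 1},
    {"linear": [-0.06, -0.92, 0], "turn": [0, 0, -0.17], "claw": 1},
    {"linear": [0, 0, 0], "turn": [0, 0, 0], "claw": 1},
    {"linear": [0, 0, 0], "turn": [0, 0, 0], "claw": 1},
    {"linear": [0, 0, 0], "turn": [0, 0, 0], "claw": 1},
    {"linear": [0, 0, 0], "turn": [0, 0, 0], "claw": 1},
  ],
)

```text
time: 22.83
position: [0.5359, 0.2442, 0.2129]
tool_rot: [3.138, 0.151, -0.003]
ft_force: [0.6, -0.5, -1.6]
grip_width: 0.457
```

```bash
python3 - <<'E'
from h import *
st(); g=place(.035,.136)
plan([(g+[0,0,.015],SA,0),(g,SA,0)])
d=snap('top','top7');snap('side','side7')
for b in find_bottles(d,(290,110,450,275)): print(np.round(b,4))
E
```

```text
t 22.83 p [0.5359 0.2442 0.2129] yaw 0.0965 tilt [0.0019 0.0001] F [ 0.6 -0.5 -1.6] g 39.7
n=3 lin=[-0.017, -0.04, 0.687] turn=[0.001, 0.009, -0.016]
n=1 lin=[0.0, -0.0, 0.5] turn=[0.0, 0.0, 0.0]
[ 0.4319 -0.3886  0.2719  0.9182]
[ 0.4234 -0.1706  0.1536  0.9249]
```

>>> move_arm(
  deltas=[
    {"linear": [-0.02, -0.04, 0.69], "turn": [0, 0, -0.02], "claw": 1},
    {"linear": [-0.02, -0.04, 0.69], "turn": [0, 0, -0.02], "claw": 1},
    {"linear": [-0.02, -0.04, 0.69], "turn": [0, 0, -0.02], "claw": 1},
    {"linear": [0, 0, 0], "turn": [0, 0, 0], "claw": 1},
    {"linear": [0, 0, 0], "turn": [0, 0, 0], "claw": 1},
    {"linear": [0, 0, 0], "turn": [0, 0, 0], "claw": 1},
  ],
)

```text
time: 23.43
position: [0.534, 0.2492, 0.1522]
tool_rot: [-3.136, -0.16, 0.0]
ft_force: [-0.3, 1.1, -0.6]
grip_width: 0.456
```

```bash
python3 - <<'E'
from h import *
st(); plan([(place(.035,.136),SA,0)])
E
```

```text
t 23.43 p [0.534  0.2492 0.1522] yaw 0.102 tilt [ 0.0002 -0.0014] F [-0.3  1.1 -0.6] g 39.7
n=1 lin=[-0.007, 0.053, 0.539] turn=[-0.021, 0.003, 0.03]
```

>>> move_arm(
  deltas=[
    {"linear": [0, 0.05, 0.3], "turn": [0, 0, 0], "claw": 1},
    {"linear": [0, 0, 0.24], "turn": [0, 0, 0], "claw": 1},
    {"linear": [0, 0, 0], "turn": [0, 0, 0], "claw": 1},
    {"linear": [0, 0, 0], "turn": [0, 0, 0], "claw": 1},
    {"linear": [0, 0, 0], "turn": [0, 0, 0], "claw": 0.4},
    {"linear": [0, 0, 0], "turn": [0, 0, 0], "claw": 0.37},
    {"linear": [0, 0, 0], "turn": [0, 0, 0], "claw": 0.37},
    {"linear": [0, 0, 0], "turn": [0, 0, 0], "claw": 0.37},
    {"linear": [0, 0, -0.75], "turn": [0, 0, 0], "claw": 0.37},
    {"linear": [0, 0, -0.75], "turn": [0, 0, 0], "claw": 0.37},
    {"linear": [0, 0, -0.8], "turn": [0, 0, 0], "claw": 0.3},
    {"linear": [0, 0, -0.8], "turn": [0, 0, 0], "claw": 0.2},
    {"linear": [0, 0, 0], "turn": [0, 0, 0], "claw": 0.2},
  ],
)

```text
time: 24.52
position: [0.5356, 0.2494, 0.2332]
tool_rot: [-3.134, -0.162, -0.01]
ft_force: [0.3, 1.1, 0.7]
grip_width: 0.756
```

```bash
python3 - <<'E'
from h import *
st(); C=(.4318,-.3886,.278)
plan([(grasp(C,.22),C[2],0)])
E
```

```text
t 24.52 p [0.5356 0.2494 0.2332] yaw 0.1032 tilt [-0.0064 -0.0036] F [0.3 1.1 0.7] g 65.7
n=23 lin=[-0.334, 0.883, 0.016] turn=[-0.002, -0.004, -0.109]
```

>>> move_arm(
  deltas=[
    {"linear": [-0.33, 0.88, 0.015], "turn": [0, 0, -0.11], "claw": 0.2},
    {"linear": [-0.33, 0.88, 0.015], "turn": [0, 0, -0.11], "claw": 0.2},
    {"linear": [-0.33, 0.88, 0.015], "turn": [0, 0, -0.11], "claw": 0.2},
    {"linear": [-0.33, 0.88, 0.015], "turn": [0, 0, -0.11], "claw": 0.2},
    {"linear": [-0.33, 0.88, 0.015], "turn": [0, 0, -0.11], "claw": 0.2},
    {"linear": [-0.33, 0.88, 0.015], "turn": [0, 0, -0.11], "claw": 0.2},
    {"linear": [-0.33, 0.88, 0.015], "turn": [0, 0, -0.11], "claw": 0.2},
    {"linear": [-0.33, 0.88, 0.015], "turn": [0, 0, -0.11], "claw": 0.2},
    {"linear": [-0.33, 0.88, 0.015], "turn": [0, 0, -0.11], "claw": 0.2},
    {"linear": [-0.33, 0.88, 0.015], "turn": [0, 0, -0.11], "claw": 0.2},
    {"linear": [-0.33, 0.88, 0.015], "turn": [0, 0, -0.11], "claw": 0.2},
    {"linear": [-0.33, 0.88, 0.015], "turn": [0, 0, -0.11], "claw": 0.2},
  ],
)

```text
time: 25.52
position: [0.461, -0.0838, 0.2218]
tool_rot: [-3.126, -0.307, 0.003]
ft_force: [0.5, 0.5, 0.0]
grip_width: 0.796
```

>>> move_arm(
  deltas=[
    {"linear": [-0.33, 0.88, 0.015], "turn": [0, 0, -0.11], "claw": 0.2},
    {"linear": [-0.33, 0.88, 0.015], "turn": [0, 0, -0.11], "claw": 0.2},
    {"linear": [-0.33, 0.88, 0.015], "turn": [0, 0, -0.11], "claw": 0.2},
    {"linear": [-0.33, 0.88, 0.015], "turn": [0, 0, -0.11], "claw": 0.2},
    {"linear": [-0.33, 0.88, 0.015], "turn": [0, 0, -0.11], "claw": 0.2},
    {"linear": [-0.33, 0.88, 0.015], "turn": [0, 0, -0.11], "claw": 0.2},
    {"linear": [-0.33, 0.88, 0.015], "turn": [0, 0, -0.11], "claw": 0.2},
    {"linear": [-0.33, 0.88, 0.015], "turn": [0, 0, -0.11], "claw": 0.2},
    {"linear": [-0.33, 0.88, 0.015], "turn": [0, 0, -0.11], "claw": 0.2},
    {"linear": [-0.33, 0.88, 0.015], "turn": [0, 0, -0.11], "claw": 0.2},
    {"linear": [-0.33, 0.88, 0.015], "turn": [0, 0, -0.11], "claw": 0.2},
    {"linear": [0, 0, 0], "turn": [0, 0, 0], "claw": 0.2},
    {"linear": [0, 0, 0], "turn": [0, 0, 0], "claw": 0.2},
    {"linear": [0, 0, 0], "turn": [0, 0, 0], "claw": 0.2},
    {"linear": [0, 0, 0], "turn": [0, 0, 0], "claw": 0.2},
  ],
)

```text
time: 26.77
position: [0.4236, -0.3887, 0.2167]
tool_rot: [-3.108, -0.441, 0.003]
ft_force: [0.0, 0.1, 0.9]
grip_width: 0.801
```

```bash
python3 - <<'E'
from h import *
st(); C=(.4318,-.3886,.278)
plan([(grasp(C,.031),C[2],0,7)])
snap('top','top8');snap('side','side8')
a=[cv2.imread('pics/top8.png')[110:330,70:450],cv2.imread('pics/side8.png')[60:360,200:400]]
a[1]=cv2.resize(a[1],(147,220))
cv2.imwrite('pics/v8.png',cv2.resize(np.hstack(a),None,fx=1.5,fy=1.5,interpolation=cv2.INTER_CUBIC))
E
```

```text
t 26.77 p [ 0.4236 -0.3887  0.2167] yaw 0.2817 tilt [ 0.0014 -0.0024] F [0.  0.1 0.9] g 69.7
n=7 lin=[-0.009, 0.011, 0.885] turn=[-0.005, 0.003, 0.008]
```

View pics/v8.png

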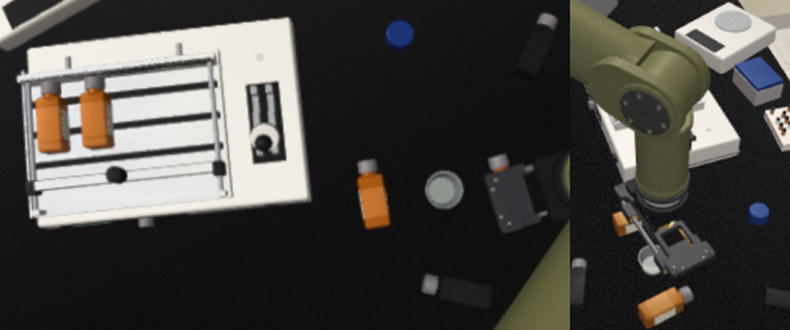

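Two bottles lie in the tray. Bottle at crop (372,195) is next after the one under the gripper. I'll pick that one now and check the tray bottles' angles numerically.

>>> move_arm(
  deltas=[
    {"linear": [-0.01, 0.01, 0.89], "turn": [0, 0, 0.01], "claw": 0.2},
    {"linear": [-0.01, 0.01, 0.89], "turn": [0, 0, 0.01], "claw": 0.2},
    {"linear": [-0.01, 0.01, 0.89], "turn": [0, 0, 0.01], "claw": 0.2},
    {"linear": [-0.01, 0.01, 0.89], "turn": [0, 0, 0.01], "claw": 0.2},
    {"linear": [-0.01, 0.01, 0.89], "turn": [0, 0, 0.01], "claw": 0.2},
    {"linear": [-0.01, 0.01, 0.89], "turn": [0, 0, 0.01], "claw": 0.2},
    {"linear": [-0.01, 0.01, 0.8], "turn": [0, 0, 0.01], "claw": 0.2},
    {"linear": [0, 0, 0], "turn": [0, 0, 0], "claw": 0.2},
    {"linear": [0, 0, 0], "turn": [0, 0, 0], "claw": 0.4},
    {"linear": [0, 0, 0], "turn": [0, 0, 0], "claw": 1},
    {"linear": [0, 0, 0], "turn": [0, 0, 0], "claw": 1},
    {"linear": [0, 0, 0], "turn": [0, 0, 0], "claw": 1},
    {"linear": [0, 0, 0], "turn": [0, 0, 0], "claw": 1},
    {"linear": [0, 0, 0], "turn": [0, 0, 0], "claw": 1},
  ],
  grip_force=35,
)

```text
time: 28.03
position: [0.4218, -0.393, 0.034]
tool_rot: [-3.112, -0.43, 0.001]
ft_force: [-0.6, 0.4, 3.9]
grip_width: 0.455
```

```bash
cat >> h.py <<'E'
def tray_bottles(d,cap=1,z0=.102):
    """body-only fit of amber blobs in the tray; local centre (rails frame) and yaw rel. shaker"""
    from scipy.optimize import minimize
    im=d['image'].astype(int);m=((im[...,0]>90)&(im[...,0]-im[...,2]>60)).astype(np.uint8);m[:,240:]=0
    m=cv2.morphologyEx(m,cv2.MORPH_CLOSE,np.ones((3,3),np.uint8));n,L,S,C=cv2.connectedComponentsWithStats(m);out=[]
    for i in range(1,n):
        if S[i,4]<300: continue
        b=cv2.resize((L==i).astype(np.uint8),None,fx=4,fy=4,interpolation=cv2.INTER_NEAREST)
        p0=at_z(d,*C[i],z0+.03)
        def c(q,full=False):
            a=SA+q[2]*10; P=bottle_pts(p0[0]+q[0],p0[1]+q[1],a,z0)[0]
            s=np.zeros((1680,2240),np.uint8);Q=np.array([(proj(d,v)+.5)*4-.5 for v in P])
            cv2.fillConvexPoly(s,cv2.convexHull(np.round(Q).astype(np.int32)),1); return 1-(s&b).sum()/(s|b).sum()
        r=minimize(c,[.012,0,0],method='Nelder-Mead',options=dict(initial_simplex=[[.012,0,0],[.02,0,0],[.012,.008,0],[.012,0,.01]],maxiter=120,xatol=1e-4))
        x,y=p0[0]+r.x[0]-SX,p0[1]+r.x[1]-SY;k,s=np.cos(SA),np.sin(SA)
        print('tray bottle rails-x %.4f y %.4f yaw %.3f iou %.2f'%(k*x+s*y-.0225,-s*x+k*y-.055,r.x[2]*10,1-r.fun))
E
python3 - <<'E'
from h import *
st(); tray_bottles(load('top8')); p=ctrl.get_state()['position']
plan([(p+[0,0,.185],.28,0),(place(-.035,p[2]+.185),SA,0)])
E
```

```text
t 28.03 p [ 0.4218 -0.393   0.034 ] yaw 0.2748 tilt [ 0.0004 -0.0002] F [-0.6  0.4  3.9] g 39.6
tray bottle rails-x -0.0030 y 0.0366 yaw 0.035 iou 0.72
tray bottle rails-x -0.0020 y 0.1076 yaw 0.123 iou 0.69
n=7 lin=[-0.0, -0.0, -0.881] turn=[-0.0, 0.001, -0.011]
n=21 lin=[0.361, -0.854, -0.0] turn=[0.0, 0.0, 0.123]
```

>>> move_arm(
  deltas=[
    {"linear": [0, 0, -0.7], "turn": [0, 0, 0], "claw": 1},
    {"linear": [0, 0, -0.95], "turn": [0, 0, 0], "claw": 1},
    {"linear": [0, 0, -0.95], "turn": [0, 0, 0], "claw": 1},
    {"linear": [0, 0, -0.95], "turn": [0, 0, 0], "claw": 1},
    {"linear": [0, 0, -0.95], "turn": [0, 0, 0], "claw": 1},
    {"linear": [0, 0, -0.95], "turn": [0, 0, 0], "claw": 1},
    {"linear": [0, 0, -0.95], "turn": [0, 0, 0], "claw": 1},
    {"linear": [0, 0, -0.5], "turn": [0, 0, 0], "claw": 1},
    {"linear": [0.36, -0.85, 0], "turn": [0, 0, 0.12], "claw": 1},
    {"linear": [0.36, -0.85, 0], "turn": [0, 0, 0.12], "claw": 1},
    {"linear": [0.36, -0.85, 0], "turn": [0, 0, 0.12], "claw": 1},
    {"linear": [0.36, -0.85, 0], "turn": [0, 0, 0.12], "claw": 1},
    {"linear": [0.36, -0.85, 0], "turn": [0, 0, 0.12], "claw": 1},
    {"linear": [0.36, -0.85, 0], "turn": [0, 0, 0.12], "claw": 1},
    {"linear": [0.36, -0.85, 0], "turn": [0, 0, 0.12], "claw": 1},
    {"linear": [0.36, -0.85, 0], "turn": [0, 0, 0.12], "claw": 1},
    {"linear": [0.36, -0.85, 0], "turn": [0, 0, 0.12], "claw": 1},
    {"linear": [0.36, -0.85, 0], "turn": [0, 0, 0.12], "claw": 1},
  ],
)

```text
time: 29.53
position: [0.4664, -0.1184, 0.2401]
tool_rot: [-3.127, -0.298, 0.003]
ft_force: [-0.4, -0.2, -1.7]
grip_width: 0.46
```

>>> move_arm(
  deltas=[
    {"linear": [0.36, -0.85, 0], "turn": [0, 0, 0.12], "claw": 1},
    {"linear": [0.36, -0.85, 0], "turn": [0, 0, 0.12], "claw": 1},
    {"linear": [0.36, -0.85, 0], "turn": [0, 0, 0.12], "claw": 1},
    {"linear": [0.36, -0.85, 0], "turn": [0, 0, 0.12], "claw": 1},
    {"linear": [0.36, -0.85, 0], "turn": [0, 0, 0.12], "claw": 1},
    {"linear": [0.36, -0.85, 0], "turn": [0, 0, 0.12], "claw": 1},
    {"linear": [0.36, -0.85, 0], "turn": [0, 0, 0.12], "claw": 1},
    {"linear": [0.36, -0.85, 0], "turn": [0, 0, 0.12], "claw": 1},
    {"linear": [0.36, -0.85, 0], "turn": [0, 0, 0.12], "claw": 1},
    {"linear": [0.36, -0.85, 0], "turn": [0, 0, 0.12], "claw": 1},
    {"linear": [0.36, -0.85, 0], "turn": [0, 0, 0.12], "claw": 1},
    {"linear": [0, 0, 0], "turn": [0, 0, 0], "claw": 1},
    {"linear": [0, 0, 0], "turn": [0, 0, 0], "claw": 1},
    {"linear": [0, 0, 0], "turn": [0, 0, 0], "claw": 1},
    {"linear": [0, 0, 0], "turn": [0, 0, 0], "claw": 1},
  ],
)

```text
time: 30.78
position: [0.5425, 0.1736, 0.24]
tool_rot: [3.138, 0.152, -0.003]
ft_force: [-0.8, 0.6, -1.0]
grip_width: 0.459
```

```bash
python3 - <<'E'
from h import *
st(); d=snap('top','top9');snap('side','side9')
for b in find_bottles(d,(290,110,450,275)): print(np.round(b,4))
plan([(place(-.035,.151),SA,0),(place(-.035,.136),SA,0)])
E
```

```text
t 30.78 p [0.5425 0.1736 0.24  ] yaw 0.0969 tilt [ 0.0021 -0.    ] F [-0.8  0.6 -1. ] g 39.9
[ 0.4232 -0.1706  0.1454  0.9243]
n=4 lin=[-0.009, -0.036, 0.743] turn=[-0.001, 0.006, -0.011]
n=1 lin=[0.0, -0.0, 0.5] turn=[0.0, 0.0, 0.0]
```

>>> move_arm(
  deltas=[
    {"linear": [-0.01, -0.03, 0.74], "turn": [0, 0, -0.01], "claw": 1},
    {"linear": [-0.01, -0.03, 0.74], "turn": [0, 0, -0.01], "claw": 1},
    {"linear": [-0.01, -0.03, 0.74], "turn": [0, 0, -0.01], "claw": 1},
    {"linear": [-0.01, -0.03, 0.74], "turn": [0, 0, -0.01], "claw": 1},
    {"linear": [0, 0, 0], "turn": [0, 0, 0], "claw": 1},
    {"linear": [0, 0, 0], "turn": [0, 0, 0], "claw": 1},
    {"linear": [0, 0, 0], "turn": [0, 0, 0], "claw": 1},
  ],
)

```text
time: 31.47
position: [0.5417, 0.1785, 0.1528]
tool_rot: [-3.136, -0.158, -0.0]
ft_force: [-0.1, 0.2, 0.1]
grip_width: 0.454
```

```bash
python3 - <<'E'
from h import *
st(); plan([(place(-.035,.136),SA,0)])
E
```

```text
t 31.47 p [0.5417 0.1785 0.1528] yaw 0.1008 tilt [-0.0002 -0.0013] F [-0.1  0.2  0.1] g 39.5
n=1 lin=[-0.025, 0.017, 0.559] turn=[-0.019, -0.003, 0.012]
```

>>> move_arm(
  deltas=[
    {"linear": [-0.02, 0.02, 0.3], "turn": [0, 0, 0], "claw": 1},
    {"linear": [0, 0, 0.26], "turn": [0, 0, 0], "claw": 1},
    {"linear": [0, 0, 0], "turn": [0, 0, 0], "claw": 1},
    {"linear": [0, 0, 0], "turn": [0, 0, 0], "claw": 1},
    {"linear": [0, 0, 0], "turn": [0, 0, 0], "claw": 0.4},
    {"linear": [0, 0, 0], "turn": [0, 0, 0], "claw": 0.37},
    {"linear": [0, 0, 0], "turn": [0, 0, 0], "claw": 0.37},
    {"linear": [0, 0, 0], "turn": [0, 0, 0], "claw": 0.37},
    {"linear": [0, 0, -0.75], "turn": [0, 0, 0], "claw": 0.37},
    {"linear": [0, 0, -0.75], "turn": [0, 0, 0], "claw": 0.37},
    {"linear": [0, 0, -0.8], "turn": [0, 0, 0], "claw": 0.3},
    {"linear": [0, 0, -0.8], "turn": [0, 0, 0], "claw": 0.2},
    {"linear": [0, 0, 0], "turn": [0, 0, 0], "claw": 0.2},
  ],
)

```text
time: 32.55
position: [0.5427, 0.1791, 0.2328]
tool_rot: [-3.135, -0.16, -0.01]
ft_force: [0.9, 0.2, 0.4]
grip_width: 0.762
```

```bash
python3 - <<'E'
from h import *
st(); D=(.4232,-.1705,.152)
plan([(grasp(D,.22),D[2],0)])
E
```

```text
t 32.55 p [0.5427 0.1791 0.2328] yaw 0.1017 tilt [-0.0065 -0.0025] F [0.9 0.2 0.4] g 66.3
n=13 lin=[-0.442, 0.852, 0.03] turn=[-0.003, -0.007, -0.055]
```

>>> move_arm(
  deltas=[
    {"linear": [-0.44, 0.85, 0.03], "turn": [0, 0, -0.055], "claw": 0.2},
    {"linear": [-0.44, 0.85, 0.03], "turn": [0, 0, -0.055], "claw": 0.2},
    {"linear": [-0.44, 0.85, 0.03], "turn": [0, 0, -0.055], "claw": 0.2},
    {"linear": [-0.44, 0.85, 0.03], "turn": [0, 0, -0.055], "claw": 0.2},
    {"linear": [-0.44, 0.85, 0.03], "turn": [0, 0, -0.055], "claw": 0.2},
    {"linear": [-0.44, 0.85, 0.03], "turn": [0, 0, -0.055], "claw": 0.2},
    {"linear": [-0.44, 0.85, 0.03], "turn": [0, 0, -0.055], "claw": 0.2},
    {"linear": [-0.44, 0.85, 0.03], "turn": [0, 0, -0.055], "claw": 0.2},
    {"linear": [-0.44, 0.85, 0.03], "turn": [0, 0, -0.055], "claw": 0.2},
    {"linear": [-0.44, 0.85, 0.03], "turn": [0, 0, -0.055], "claw": 0.2},
    {"linear": [-0.44, 0.85, 0.03], "turn": [0, 0, -0.055], "claw": 0.2},
    {"linear": [-0.44, 0.85, 0.03], "turn": [0, 0, -0.055], "claw": 0.2},
    {"linear": [-0.44, 0.85, 0.03], "turn": [0, 0, -0.055], "claw": 0.2},
    {"linear": [0, 0, 0], "turn": [0, 0, 0], "claw": 0.2},
    {"linear": [0, 0, 0], "turn": [0, 0, 0], "claw": 0.2},
    {"linear": [0, 0, 0], "turn": [0, 0, 0], "claw": 0.2},
    {"linear": [0, 0, 0], "turn": [0, 0, 0], "claw": 0.2},
  ],
)

```text
time: 33.97
position: [0.4117, -0.1709, 0.2155]
tool_rot: [-3.131, -0.241, 0.003]
ft_force: [-0.6, 0.3, -0.5]
grip_width: 0.8
```

```bash
python3 - <<'E'
from h import *
st(); D=(.4232,-.1705,.152)
plan([(grasp(D,.031),D[2],0,7)])
snap('top','top10');snap('side','side10')
a=cv2.imread('pics/top10.png');b=cv2.imread('pics/side10.png')
A=cv2.resize(a[125:235,75:245],None,fx=4.4,fy=4.4,interpolation=cv2.INTER_CUBIC)
cv2.imwrite('pics/v10.png',A)
E
```

```text
t 33.97 p [ 0.4117 -0.1709  0.2155] yaw 0.1536 tilt [ 0.0019 -0.0016] F [-0.6  0.3 -0.5] g 69.6
n=7 lin=[0.008, 0.007, 0.879] turn=[-0.003, 0.004, 0.003]
```

View pics/v10.png

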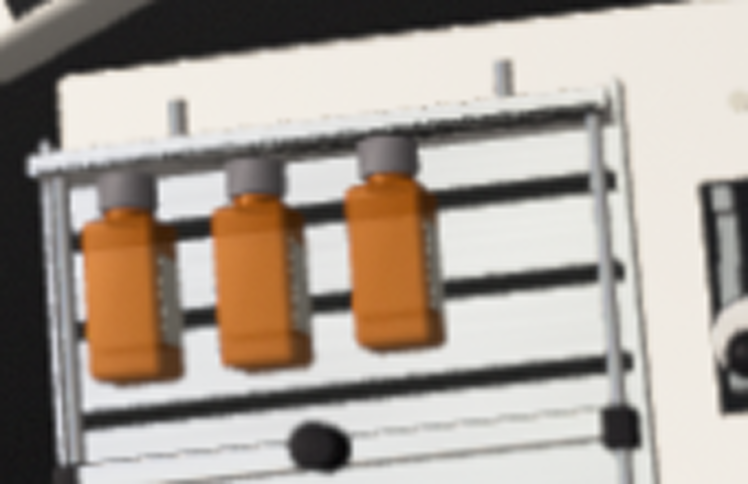

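All three bottles lie straight, within about 1° of the rods by edge slope, with caps at the rear stop. Picking the last one.

>>> move_arm(
  deltas=[
    {"linear": [0.01, 0.01, 0.88], "turn": [0, 0, 0], "claw": 0.2},
    {"linear": [0.01, 0.01, 0.88], "turn": [0, 0, 0], "claw": 0.2},
    {"linear": [0.01, 0.01, 0.88], "turn": [0, 0, 0], "claw": 0.2},
    {"linear": [0.01, 0.01, 0.88], "turn": [0, 0, 0], "claw": 0.2},
    {"linear": [0.01, 0.01, 0.88], "turn": [0, 0, 0], "claw": 0.2},
    {"linear": [0.01, 0.01, 0.88], "turn": [0, 0, 0], "claw": 0.2},
    {"linear": [0.01, 0.01, 0.8], "turn": [0, 0, 0], "claw": 0.2},
    {"linear": [0, 0, 0], "turn": [0, 0, 0], "claw": 0.2},
    {"linear": [0, 0, 0], "turn": [0, 0, 0], "claw": 0.4},
    {"linear": [0, 0, 0], "turn": [0, 0, 0], "claw": 1},
    {"linear": [0, 0, 0], "turn": [0, 0, 0], "claw": 1},
    {"linear": [0, 0, 0], "turn": [0, 0, 0], "claw": 1},
    {"linear": [0, 0, 0], "turn": [0, 0, 0], "claw": 1},
    {"linear": [0, 0, 0], "turn": [0, 0, 0], "claw": 1},
  ],
  grip_force=35,
)

```text
time: 35.23
position: [0.4141, -0.1739, 0.0344]
tool_rot: [-3.132, -0.238, 0.0]
ft_force: [-0.2, 0.7, 3.7]
grip_width: 0.455
```

```bash
python3 - <<'E'
from h import *
st(); p=ctrl.get_state()['position']
plan([(p+[0,0,.205],.152,0),(place(-.105,p[2]+.205),SA,0)])
E
```

```text
t 35.23 p [ 0.4141 -0.1739  0.0344] yaw 0.1515 tilt [ 0.0001 -0.0005] F [-0.2  0.7  3.7] g 39.6
n=8 lin=[-0.0, -0.0, -0.854] turn=[-0.001, 0.0, -0.001]
n=11 lin=[0.512, -0.796, -0.0] turn=[0.0, 0.0, 0.068]
```

>>> move_arm(
  deltas=[
    {"linear": [0, 0, -0.7], "turn": [0, 0, 0], "claw": 1},
    {"linear": [0, 0, -0.95], "turn": [0, 0, 0], "claw": 1},
    {"linear": [0, 0, -0.95], "turn": [0, 0, 0], "claw": 1},
    {"linear": [0, 0, -0.95], "turn": [0, 0, 0], "claw": 1},
    {"linear": [0, 0, -0.95], "turn": [0, 0, 0], "claw": 1},
    {"linear": [0, 0, -0.95], "turn": [0, 0, 0], "claw": 1},
    {"linear": [0, 0, -0.95], "turn": [0, 0, 0], "claw": 1},
    {"linear": [0, 0, -0.5], "turn": [0, 0, 0], "claw": 1},
  ],
)

```text
time: 35.9
position: [0.4147, -0.1744, 0.244]
tool_rot: [3.131, 0.237, 0.004]
ft_force: [0.2, 0.4, -1.1]
grip_width: 0.454
```

>>> move_arm(
  deltas=[
    {"linear": [0.51, -0.8, 0], "turn": [0, 0, 0.07], "claw": 1},
    {"linear": [0.51, -0.8, 0], "turn": [0, 0, 0.07], "claw": 1},
    {"linear": [0.51, -0.8, 0], "turn": [0, 0, 0.07], "claw": 1},
    {"linear": [0.51, -0.8, 0], "turn": [0, 0, 0.07], "claw": 1},
    {"linear": [0.51, -0.8, 0], "turn": [0, 0, 0.07], "claw": 1},
    {"linear": [0.51, -0.8, 0], "turn": [0, 0, 0.07], "claw": 1},
    {"linear": [0.51, -0.8, 0], "turn": [0, 0, 0.07], "claw": 1},
    {"linear": [0.51, -0.8, 0], "turn": [0, 0, 0.07], "claw": 1},
    {"linear": [0.51, -0.8, 0], "turn": [0, 0, 0.07], "claw": 1},
    {"linear": [0.51, -0.8, 0], "turn": [0, 0, 0.07], "claw": 1},
    {"linear": [0.51, -0.8, 0], "turn": [0, 0, 0.07], "claw": 1},
    {"linear": [0, 0, 0], "turn": [0, 0, 0], "claw": 1},
    {"linear": [0, 0, 0], "turn": [0, 0, 0], "claw": 1},
    {"linear": [0, 0, 0], "turn": [0, 0, 0], "claw": 1},
    {"linear": [0, 0, 0], "turn": [0, 0, 0], "claw": 1},
  ],
)

```text
time: 37.15
position: [0.5469, 0.1076, 0.2401]
tool_rot: [3.138, 0.151, -0.004]
ft_force: [0.8, -1.0, -1.4]
grip_width: 0.458
```

```bash
python3 - <<'E'
from h import *
st(); d=snap('top','top11');snap('side','side11')
plan([(place(-.105,.151),SA,0),(place(-.105,.136),SA,0)])
E
```

```text
t 37.15 p [0.5469 0.1076 0.2401] yaw 0.0959 tilt [ 0.0025 -0.0001] F [ 0.8 -1.  -1.4] g 39.8
n=4 lin=[0.009, -0.003, 0.745] turn=[-0.002, 0.007, -0.015]
n=1 lin=[0.0, -0.0, 0.5] turn=[0.0, 0.0, 0.0]
```

>>> move_arm(
  deltas=[
    {"linear": [0.01, 0, 0.74], "turn": [0, 0, -0.01], "claw": 1},
    {"linear": [0.01, 0, 0.74], "turn": [0, 0, -0.01], "claw": 1},
    {"linear": [0.01, 0, 0.74], "turn": [0, 0, -0.01], "claw": 1},
    {"linear": [0.01, 0, 0.74], "turn": [0, 0, -0.01], "claw": 1},
    {"linear": [0, 0, 0], "turn": [0, 0, 0], "claw": 1},
    {"linear": [0, 0, 0], "turn": [0, 0, 0], "claw": 1},
    {"linear": [0, 0, 0], "turn": [0, 0, 0], "claw": 1},
  ],
)

```text
time: 37.83
position: [0.549, 0.1091, 0.153]
tool_rot: [-3.137, -0.157, -0.0]
ft_force: [0.2, 0.2, -1.1]
grip_width: 0.457
```

```bash
python3 - <<'E'
from h import *
st(); plan([(place(-.105,.136),SA,0)])
E
```

```text
t 37.83 p [0.549  0.1091 0.153 ] yaw 0.0998 tilt [-0.0002 -0.0011] F [ 0.2  0.2 -1.1] g 39.8
n=1 lin=[-0.039, 0.025, 0.567] turn=[-0.016, -0.002, -0.001]
```

>>> move_arm(
  deltas=[
    {"linear": [-0.04, 0.02, 0.3], "turn": [0, 0, 0], "claw": 1},
    {"linear": [0, 0, 0.27], "turn": [0, 0, 0], "claw": 1},
    {"linear": [0, 0, 0], "turn": [0, 0, 0], "claw": 1},
    {"linear": [0, 0, 0], "turn": [0, 0, 0], "claw": 1},
    {"linear": [0, 0, 0], "turn": [0, 0, 0], "claw": 0.4},
    {"linear": [0, 0, 0], "turn": [0, 0, 0], "claw": 0.37},
    {"linear": [0, 0, 0], "turn": [0, 0, 0], "claw": 0.37},
    {"linear": [0, 0, 0], "turn": [0, 0, 0], "claw": 0.37},
    {"linear": [0, 0, -0.75], "turn": [0, 0, 0], "claw": 0.37},
    {"linear": [0, 0, -0.75], "turn": [0, 0, 0], "claw": 0.37},
    {"linear": [0, 0, -0.8], "turn": [0, 0, 0], "claw": 0.37},
    {"linear": [0, 0, -0.8], "turn": [0, 0, 0], "claw": 0.37},
    {"linear": [0, 0, 0], "turn": [0, 0, 0], "claw": 0.4},
  ],
)

```text
time: 38.92
position: [0.5497, 0.1094, 0.2326]
tool_rot: [-3.136, -0.158, -0.01]
ft_force: [1.4, 1.3, -0.4]
grip_width: 0.615
```

```bash
python3 - <<'E'
from h import *
st(); k=np.array([.4463,.2035,.164])
plan([(k+[0,0,.07],SA,0),(k,SA,0)])
E
```

```text
t 38.92 p [0.5497 0.1094 0.2326] yaw 0.1006 tilt [-0.0065 -0.0016] F [ 1.4  1.3 -0.4] g 53.5
n=5 lin=[-0.623, -0.693, -0.011] turn=[-0.005, -0.019, 0.002]
n=3 lin=[0.0, -0.0, 0.778] turn=[0.0, 0.0, 0.0]
```

>>> move_arm(
  deltas=[
    {"linear": [-0.62, -0.69, 0], "turn": [0, -0.02, 0], "claw": 0.4},
    {"linear": [-0.62, -0.69, 0], "turn": [0, -0.02, 0], "claw": 0.4},
    {"linear": [-0.62, -0.69, 0], "turn": [0, -0.02, 0], "claw": 0.4},
    {"linear": [-0.62, -0.69, 0], "turn": [0, -0.02, 0], "claw": 0.4},
    {"linear": [-0.62, -0.69, 0], "turn": [0, -0.02, 0], "claw": 0.4},
    {"linear": [0, 0, 0], "turn": [0, 0, 0], "claw": 0.4},
    {"linear": [0, 0, 0], "turn": [0, 0, 0], "claw": 0.4},
    {"linear": [0, 0, 0], "turn": [0, 0, 0], "claw": 0.4},
    {"linear": [0, 0, 0], "turn": [0, 0, 0], "claw": 0.4},
  ],
)

```text
time: 39.67
position: [0.445, 0.2011, 0.2276]
tool_rot: [-3.137, -0.155, 0.014]
ft_force: [-0.8, -0.7, 0.2]
grip_width: 0.601
```

```bash
python3 - <<'E'
from h import *
st(); k=np.array([.4463,.2035,.164])
plan([(k,SA,0)])
snap('top','top12'); d=snap('side','side12')
a=cv2.imread('pics/top12.png');b=cv2.imread('pics/side12.png')
A=cv2.resize(a[125:270,75:285],None,fx=2.8,fy=2.8,interpolation=cv2.INTER_CUBIC)
cv2.imwrite('pics/v12.png',A)
E
```

```text
t 39.67 p [0.445  0.2011 0.2276] yaw 0.0987 tilt [ 0.0091 -0.0007] F [-0.8 -0.7  0.2] g 52.3
n=3 lin=[0.021, -0.025, 0.707] turn=[-0.003, 0.043, -0.006]
```

View pics/v12.png

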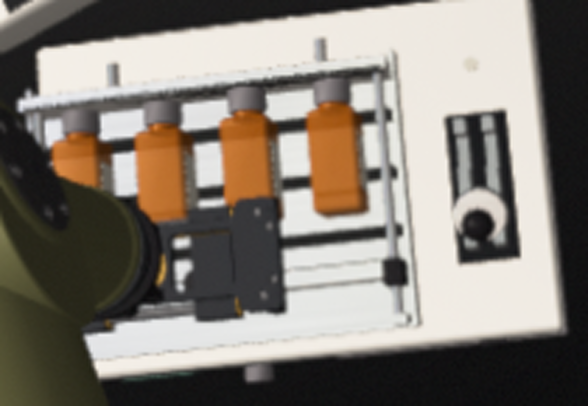

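All four bottles are side by side, straight, with caps at the rear stop. The bar is still open and the lever is at STOP. Gripping the knob and closing.

>>> move_arm(
  deltas=[
    {"linear": [0.02, -0.02, 0.71], "turn": [0, 0.04, 0], "claw": 0.4},
    {"linear": [0.02, -0.02, 0.71], "turn": [0, 0.04, 0], "claw": 0.4},
    {"linear": [0.02, -0.02, 0.71], "turn": [0, 0.04, 0], "claw": 0.4},
    {"linear": [0, 0, 0], "turn": [0, 0, 0], "claw": 0.4},
    {"linear": [0, 0, 0], "turn": [0, 0, 0], "claw": 1},
    {"linear": [0, 0, 0], "turn": [0, 0, 0], "claw": 1},
    {"linear": [0, 0, 0], "turn": [0, 0, 0], "claw": 1},
    {"linear": [0, 0, 0], "turn": [0, 0, 0], "claw": 1},
    {"linear": [0, 0, 0], "turn": [0, 0, 0], "claw": 1},
  ],
  grip_force=40,
)

```text
time: 40.52
position: [0.4462, 0.2045, 0.1651]
tool_rot: [-3.136, -0.158, -0.002]
ft_force: [-0.3, -0.0, 1.3]
grip_width: 0.307
```

>>> move_arm(
  deltas=[
    {"linear": [0.2, 0, 0], "turn": [0, 0, 0], "claw": 1},
    {"linear": [0.2, 0, 0], "turn": [0, 0, 0], "claw": 1},
    {"linear": [0.2, 0, 0], "turn": [0, 0, 0], "claw": 1},
    {"linear": [0.2, 0, 0], "turn": [0, 0, 0], "claw": 1},
    {"linear": [0.2, 0, 0], "turn": [0, 0, 0], "claw": 1},
    {"linear": [0.2, 0, 0], "turn": [0, 0, 0], "claw": 1},
    {"linear": [0, 0, 0], "turn": [0, 0, 0], "claw": 1},
    {"linear": [0, 0, 0], "turn": [0, 0, 0], "claw": 1},
  ],
)

```text
time: 41.18
position: [0.483, 0.2074, 0.165]
tool_rot: [-3.137, -0.157, -0.004]
ft_force: [2.4, -2.0, 4.6]
grip_width: 0.277
```

```bash
python3 - <<'E'
from h import *
st(); s=ctrl.get_state(); c,q=np.cos(SA),np.sin(SA); v=s['position']-[SX,SY,0]; print('local',c*v[0]+q*v[1],-q*v[0]+c*v[1])
v=np.array([.4463-SX,.2035-SY]);print('open local',c*v[0]+q*v[1])
E
```

```text
t 41.18 p [0.483  0.2074 0.165 ] yaw 0.0998 tilt [-0.0024 -0.0007] F [ 2.4 -2.   4.6] g 24.1
local -0.04624209286486879 0.05512358106597442
open local -0.08314256717109926
```

>>> move_arm(
  deltas=[
    {"linear": [0.1, 0, 0], "turn": [0, 0, 0], "claw": 1},
    {"linear": [0.1, 0, 0], "turn": [0, 0, 0], "claw": 1},
    {"linear": [0, 0, 0], "turn": [0, 0, 0], "claw": 1},
  ],
)

```text
time: 41.43
position: [0.4875, 0.2079, 0.165]
tool_rot: [-3.138, -0.157, 0.001]
ft_force: [-1.8, -4.0, 7.6]
grip_width: 0.277
```

>>> move_arm(
  deltas=[
    {"linear": [0.07, 0, 0], "turn": [0, 0, 0], "claw": 1},
    {"linear": [0, 0, 0], "turn": [0, 0, 0], "claw": 1},
    {"linear": [0, 0, 0], "turn": [0, 0, 0], "claw": 1},
  ],
)

```text
time: 41.68
position: [0.4888, 0.208, 0.165]
tool_rot: [3.137, 0.157, -0.003]
ft_force: [-4.8, -3.8, 9.7]
grip_width: 0.276
```

>>> move_arm(
  deltas=[
    {"linear": [0.07, 0, 0], "turn": [0, 0, 0], "claw": 1},
    {"linear": [0, 0, 0], "turn": [0, 0, 0], "claw": 1},
    {"linear": [0, 0, 0], "turn": [0, 0, 0], "claw": 1},
  ],
)

```text
time: 41.93
position: [0.4906, 0.2083, 0.165]
tool_rot: [3.137, 0.158, -0.004]
ft_force: [-5.4, -2.2, 9.2]
grip_width: 0.276
```

>>> move_arm(
  deltas=[
    {"linear": [0.05, 0, 0], "turn": [0, 0, 0], "claw": 1},
    {"linear": [0, 0, 0], "turn": [0, 0, 0], "claw": 1},
    {"linear": [0, 0, 0], "turn": [0, 0, 0], "claw": 1},
  ],
)

```text
time: 42.18
position: [0.4912, 0.2083, 0.165]
tool_rot: [3.137, 0.158, -0.006]
ft_force: [-7.0, -4.4, 10.9]
grip_width: 0.269
```

>>> move_arm(
  deltas=[
    {"linear": [0.07, 0, 0], "turn": [0, 0, 0], "claw": 1},
    {"linear": [0, 0, 0], "turn": [0, 0, 0], "claw": 1},
    {"linear": [0, 0, 0], "turn": [0, 0, 0], "claw": 1},
  ],
)

```text
time: 42.43
position: [0.4913, 0.2083, 0.1649]
tool_rot: [3.135, 0.158, -0.013]
ft_force: [-12.8, -6.0, 16.7]
grip_width: 0.273
```

>>> move_arm(
  deltas=[
    {"linear": [0.07, 0, 0], "turn": [0, 0, 0], "claw": 1},
    {"linear": [0, 0, 0], "turn": [0, 0, 0], "claw": 1},
    {"linear": [0, 0, 0], "turn": [0, 0, 0], "claw": 1},
  ],
)

```text
time: 42.68
position: [0.4914, 0.2084, 0.1649]
tool_rot: [3.134, 0.159, -0.02]
ft_force: [-19.3, -6.8, 21.0]
grip_width: 0.274
```

The bar stalled at about 45.2 mm of slide with the push force rising, so the bottles are clamped. I'll unload a little, release and rise.

>>> move_arm(
  deltas=[
    {"linear": [-0.08, 0, -0.03], "turn": [0, 0, 0], "claw": 1},
    {"linear": [0, 0, 0], "turn": [0, 0, 0], "claw": 1},
    {"linear": [0, 0, 0], "turn": [0, 0, 0], "claw": 0.4},
    {"linear": [0, 0, 0], "turn": [0, 0, 0], "claw": 0.4},
    {"linear": [0, 0, 0], "turn": [0, 0, 0], "claw": 0.35},
    {"linear": [0, 0, 0], "turn": [0, 0, 0], "claw": 0.35},
    {"linear": [0, 0, -0.8], "turn": [0, 0, 0], "claw": 0.3},
    {"linear": [0, 0, -0.9], "turn": [0, 0, 0], "claw": 0.2},
    {"linear": [0, 0, -0.9], "turn": [0, 0, 0], "claw": 0.1},
    {"linear": [0, 0, -0.5], "turn": [0, 0, 0], "claw": 0},
    {"linear": [0, 0, 0], "turn": [0, 0, 0], "claw": 0},
  ],
)

```text
time: 43.6
position: [0.4968, 0.2104, 0.2619]
tool_rot: [-3.134, -0.158, -0.01]
ft_force: [-0.2, -0.0, 0.2]
grip_width: 0.874
```

```bash
python3 - <<'E'
from h import *
st()
plan([(lev(.195,-.38),SA,-.38),(lev(.095,-.38),SA,-.38)])
E
```

```text
t 43.6 p [0.4968 0.2104 0.2619] yaw 0.1008 tilt [-0.0067 -0.0031] F [-0.2 -0.   0.2] g 76.0
n=8 lin=[-0.258, 0.897, 0.085] turn=[-0.006, 0.668, 0.001]
n=4 lin=[-0.0, 0.0, 0.833] turn=[0.0, 0.0, 0.0]
```

>>> move_arm(
  deltas=[
    {"linear": [-0.26, 0.9, 0.085], "turn": [0, 0.67, 0], "claw": 0},
    {"linear": [-0.26, 0.9, 0.085], "turn": [0, 0.67, 0], "claw": 0},
    {"linear": [-0.26, 0.9, 0.085], "turn": [0, 0.67, 0], "claw": 0},
    {"linear": [-0.26, 0.9, 0.085], "turn": [0, 0.67, 0], "claw": 0},
    {"linear": [-0.26, 0.9, 0.085], "turn": [0, 0.67, 0], "claw": 0},
    {"linear": [-0.26, 0.9, 0.085], "turn": [0, 0.67, 0], "claw": 0},
    {"linear": [-0.26, 0.9, 0.085], "turn": [0, 0.67, 0], "claw": 0},
    {"linear": [-0.26, 0.9, 0.085], "turn": [0, 0.67, 0], "claw": 0},
    {"linear": [0, 0, 0], "turn": [0, 0, 0], "claw": 0},
    {"linear": [0, 0, 0], "turn": [0, 0, 0], "claw": 0},
    {"linear": [0, 0, 0], "turn": [0, 0, 0], "claw": 0},
    {"linear": [0, 0, 0], "turn": [0, 0, 0], "claw": 0},
  ],
)

```text
time: 44.6
position: [0.4733, -0.0113, 0.2237]
tool_rot: [-3.065, -0.157, -0.562]
ft_force: [0.4, -0.0, 0.2]
grip_width: 1.002
```

```bash
python3 - <<'E'
from h import *
st()
plan([(lev(.095,-.38),SA,-.38)])
snap('top','top13'); d=snap('side','side13')
a=cv2.imread('pics/top13.png');b=cv2.imread('pics/side13.png')
A=cv2.resize(a[125:265,75:245],None,fx=2.6,fy=2.6,interpolation=cv2.INTER_CUBIC);B=cv2.resize(b[80:230,200:320],(291,364),interpolation=cv2.INTER_CUBIC)
cv2.imwrite('pics/v13.png',np.hstack([A,B]))
E
```

```text
t 44.6 p [ 0.4733 -0.0113  0.2237] yaw 0.1018 tilt [-0.3628 -0.0029] F [ 0.4 -0.   0.2] g 87.1
n=4 lin=[-0.059, -0.024, 0.741] turn=[-0.014, 0.062, 0.006]
```

View pics/v13.png

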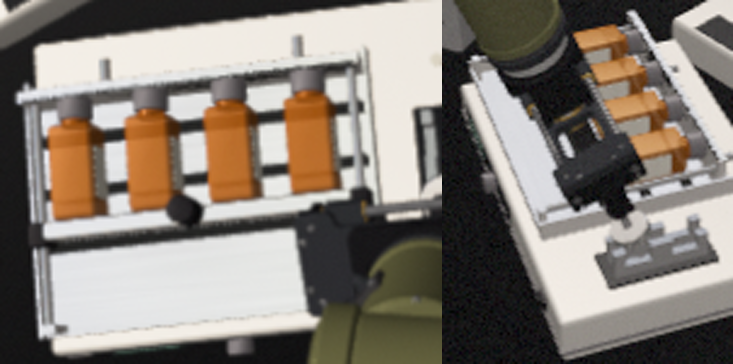

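The bar sits against all four bases and the caps are against the rear stop. Now back to the ring.

>>> move_arm(
  deltas=[
    {"linear": [-0.06, -0.02, 0.74], "turn": [0, 0.06, 0], "claw": 0},
    {"linear": [-0.06, -0.02, 0.74], "turn": [0, 0.06, 0], "claw": 0},
    {"linear": [-0.06, -0.02, 0.74], "turn": [0, 0.06, 0], "claw": 0},
    {"linear": [-0.06, -0.02, 0.74], "turn": [0, 0.06, 0], "claw": 0},
    {"linear": [0, 0, 0], "turn": [0, 0, 0], "claw": 0},
    {"linear": [0, 0, 0], "turn": [0, 0, 0], "claw": 0.2},
    {"linear": [0, 0, 0], "turn": [0, 0, 0], "claw": 0.3},
  ],
  grip_force=30,
)

```text
time: 45.28
position: [0.4987, -0.0068, 0.1394]
tool_rot: [-3.059, -0.156, -0.589]
ft_force: [0.3, 0.4, 0.3]
grip_width: 0.923
```

```bash
python3 - <<'E'
from h import *
st();plan([(lev(.095,-.38),SA,-.38)])
E
```

```text
t 45.28 p [ 0.4987 -0.0068  0.1394] yaw 0.101 tilt [-0.3808 -0.0028] F [0.3 0.4 0.3] g 80.3
n=1 lin=[-0.021, -0.037, 0.034] turn=[-0.05, -0.011, 0.014]
```

>>> move_arm(
  deltas=[
    {"linear": [0, -0.03, 0.02], "turn": [0, 0, 0], "claw": 0.4},
    {"linear": [0, 0, 0], "turn": [0, 0, 0], "claw": 1},
    {"linear": [0, 0, 0], "turn": [0, 0, 0], "claw": 1},
    {"linear": [0, 0, 0], "turn": [0, 0, 0], "claw": 1},
    {"linear": [0, 0, 0], "turn": [0, 0, 0], "claw": 1},
    {"linear": [0, 0, 0], "turn": [0, 0, 0], "claw": 1},
    {"linear": [0, 0, 0], "turn": [0, 0, 0], "claw": 1},
    {"linear": [0, 0, 0], "turn": [0, 0, 0], "claw": 1},
    {"linear": [0, 0, 0], "turn": [0, 0, 0], "claw": 1},
  ],
)

```text
time: 46.03
position: [0.4982, -0.007, 0.1378]
tool_rot: [-3.06, -0.153, -0.588]
ft_force: [-1.3, -3.8, 3.0]
grip_width: 0.472
```

>>> move_arm(
  deltas=[
    {"linear": [0, 0, -0.11], "turn": [0, 0, 0], "claw": 1},
    {"linear": [0, 0, -0.11], "turn": [0, 0, 0], "claw": 1},
    {"linear": [0, 0, -0.11], "turn": [0, 0, 0], "claw": 1},
    {"linear": [0, 0, -0.12], "turn": [0, 0, 0], "claw": 1},
    {"linear": [0, 0, 0], "turn": [0, 0, 0], "claw": 1},
    {"linear": [0, 0, 0], "turn": [0, 0, 0], "claw": 1},
  ],
)

```text
time: 46.53
position: [0.493, -0.0075, 0.1499]
tool_rot: [-3.061, -0.153, -0.587]
ft_force: [1.8, -5.5, -2.5]
grip_width: 0.473
```

```bash
python3 - <<'E'
from h import *
st();v=ctrl.get_state()['position']-lev(0,0);h=v[0]*np.cos(SA)+v[1]*np.sin(SA);r=np.hypot(h,v[2]);print('rho',r,'lean',np.arctan2(h,v[2]))
plan([(lev(r,a),SA,a) for a in (-.2,0,.2,.38)])
E
```

```text
t 46.53 p [ 0.493  -0.0075  0.1499] yaw 0.0997 tilt [-0.3794 -0.0024] F [ 1.8 -5.5 -2.5] g 41.1
rho 0.10788769903259063 lean -0.38679022375343086
n=3 lin=[0.224, -0.014, 0.006] turn=[-0.012, -0.857, 0.0]
n=3 lin=[0.24, -0.0, 0.008] turn=[0.0, -0.955, 0.0]
n=3 lin=[0.24, 0.0, 0.008] turn=[0.0, -0.955, -0.0]
n=3 lin=[0.216, 0.0, 0.006] turn=[0.0, -0.859, 0.0]
```

>>> move_arm(
  deltas=[
    {"linear": [0.224, 0, 0.006], "turn": [0, -0.86, 0], "claw": 1},
    {"linear": [0.224, 0, 0.006], "turn": [0, -0.86, 0], "claw": 1},
    {"linear": [0.224, 0, 0.006], "turn": [0, -0.86, 0], "claw": 1},
    {"linear": [0.24, 0, 0.008], "turn": [0, -0.955, 0], "claw": 1},
    {"linear": [0.24, 0, 0.008], "turn": [0, -0.955, 0], "claw": 1},
    {"linear": [0.24, 0, 0.008], "turn": [0, -0.955, 0], "claw": 1},
    {"linear": [0.24, 0, 0.008], "turn": [0, -0.955, 0], "claw": 1},
    {"linear": [0.24, 0, 0.008], "turn": [0, -0.955, 0], "claw": 1},
    {"linear": [0.24, 0, 0.008], "turn": [0, -0.955, 0], "claw": 1},
    {"linear": [0.216, 0, 0.006], "turn": [0, -0.86, 0], "claw": 1},
    {"linear": [0.216, 0, 0.006], "turn": [0, -0.86, 0], "claw": 1},
    {"linear": [0.216, 0, 0.006], "turn": [0, -0.86, 0], "claw": 1},
    {"linear": [0, 0, 0], "turn": [0, 0, 0], "claw": 1},
    {"linear": [0, 0, 0], "turn": [0, 0, 0], "claw": 1},
  ],
)

```text
time: 47.7
position: [0.5699, 0.0004, 0.1474]
tool_rot: [3.06, 0.156, -0.612]
ft_force: [-7.3, -3.6, -0.1]
grip_width: 0.472
```

```bash
python3 - <<'E'
from h import *
st();v=ctrl.get_state()['position']-lev(0,0);h=v[0]*np.cos(SA)+v[1]*np.sin(SA);r=np.hypot(h,v[2]);print('rho',r,'lean',np.arctan2(h,v[2]))
E
```

```text
t 47.7 p [5.699e-01 4.000e-04 1.474e-01] yaw 0.1021 tilt [ 0.3947 -0.0025] F [-7.3 -3.6 -0.1] g 41.0
rho 0.10406117340294513 lean 0.35932080449078113
```

>>> move_arm(
  deltas=[
    {"linear": [-0.03, 0, 0.1], "turn": [0, 0, 0], "claw": 1},
    {"linear": [-0.02, 0, 0.1], "turn": [0, 0, 0], "claw": 1},
    {"linear": [0, 0, 0.1], "turn": [0, 0, 0], "claw": 1},
    {"linear": [0, 0, 0.03], "turn": [0, 0, 0], "claw": 1},
    {"linear": [0, 0, 0], "turn": [0, 0, 0], "claw": 0.3},
    {"linear": [0, 0, 0], "turn": [0, 0, 0], "claw": 0.1},
    {"linear": [0, 0, 0], "turn": [0, 0, 0], "claw": 0},
    {"linear": [0, 0, 0], "turn": [0, 0, 0], "claw": 0},
    {"linear": [0, 0, 0], "turn": [0, 0, 0], "claw": 0},
    {"linear": [0, 0, -0.5], "turn": [0, 0, 0], "claw": 0},
    {"linear": [0, 0, -0.9], "turn": [0, 0, 0], "claw": 0},
    {"linear": [0, 0, -0.9], "turn": [0, 0, 0], "claw": 0},
    {"linear": [0, 0, -0.9], "turn": [0, 0, 0], "claw": 0},
    {"linear": [0, 0, -0.9], "turn": [0, 0, 0], "claw": 0},
    {"linear": [0, 0, -0.5], "turn": [0, 0, 0], "claw": 0},
  ],
)

```text
time: 48.95
position: [0.6211, 0.0063, 0.273]
tool_rot: [3.067, 0.157, -0.584]
ft_force: [-0.1, 0.3, -0.2]
grip_width: 0.997
```

```bash
python3 - <<'E'
from h import *
st()
plan([((.52,-.30,.26),SA,0)])
E
```

```text
t 48.95 p [0.6211 0.0063 0.273 ] yaw 0.1031 tilt [ 0.3764 -0.0036] F [-0.1  0.3 -0.2] g 86.7
n=11 lin=[-0.385, 0.893, 0.119] turn=[-0.004, 0.49, 0.003]
```

Moving the arm aside, away from the tray, to check everything.

>>> move_arm(
  deltas=[
    {"linear": [-0.38, 0.89, 0.12], "turn": [0, 0.49, 0], "claw": 0},
    {"linear": [-0.38, 0.89, 0.12], "turn": [0, 0.49, 0], "claw": 0},
    {"linear": [-0.38, 0.89, 0.12], "turn": [0, 0.49, 0], "claw": 0},
    {"linear": [-0.38, 0.89, 0.12], "turn": [0, 0.49, 0], "claw": 0},
    {"linear": [-0.38, 0.89, 0.12], "turn": [0, 0.49, 0], "claw": 0},
    {"linear": [-0.38, 0.89, 0.12], "turn": [0, 0.49, 0], "claw": 0},
    {"linear": [-0.38, 0.89, 0.12], "turn": [0, 0.49, 0], "claw": 0},
    {"linear": [-0.38, 0.89, 0.12], "turn": [0, 0.49, 0], "claw": 0},
    {"linear": [-0.38, 0.89, 0.12], "turn": [0, 0.49, 0], "claw": 0},
    {"linear": [-0.38, 0.89, 0.12], "turn": [0, 0.49, 0], "claw": 0},
    {"linear": [-0.38, 0.89, 0.12], "turn": [0, 0.49, 0], "claw": 0},
    {"linear": [0, 0, 0], "turn": [0, 0, 0], "claw": 0},
    {"linear": [0, 0, 0], "turn": [0, 0, 0], "claw": 0},
  ],
)

```text
time: 50.03
position: [0.5182, -0.3021, 0.2566]
tool_rot: [-3.136, -0.151, 0.008]
ft_force: [0.5, 0.4, 0.4]
grip_width: 0.997
```

```bash
python3 - <<'E'
from h import *
st(); P=[]
for n,(x0,y0,x1,y1),k in (('top',(75,115,285,265),2),('side',(200,70,360,230),2.2)):
    d=snap(n,n+'14'); k=3
    im=cv2.resize(cv2.imread(f'pics/{n}14.png')[y0:y1,x0:x1],None,fx=k,fy=k,interpolation=cv2.INTER_CUBIC)
    for lean,rh,col in((.38,.085,(0,200,0)),(.38,.097,(255,0,0))):
        for ph in np.linspace(0,2*np.pi,24):
            c=np.array(PIV)+(rh+.007)*np.array([np.sin(lean),0,np.cos(lean)])+.021*(np.array([np.cos(lean),0,-np.sin(lean)])*np.cos(ph)+np.array([0,np.sin(ph),0]))
            cv2.circle(im,tuple(((proj(d,S2W(*c))-[x0,y0]+.5)*k-.5).astype(int)),1,col,-1)
    P.append(im)
a=P[0];b=cv2.resize(P[1],(450,450));v=np.hstack([a,b]);cv2.imwrite('pics/v14.png',cv2.resize(v,(799,int(799*v.shape[0]/v.shape[1]))))
t=load('top14')
for n,p in dict(cap=(337,132),dish=(366,237)).items(): pass
D=cv2.absdiff(cv2.cvtColor(load('top0')['image'],cv2.COLOR_RGB2GRAY),cv2.cvtColor(t['image'],cv2.COLOR_RGB2GRAY))
print('diff cap',D[118:146,322:352].mean(),'dish',D[222:252,350:382].mean(),'black1',D[118:162,412:444].mean(),'black2',D[290:316,348:400].mean())
E
```

```text
t 50.03 p [ 0.5182 -0.3021  0.2566] yaw 0.0961 tilt [ 0.0047 -0.0025] F [0.5 0.4 0.4] g 86.7
diff cap 0.9714285714285714 dish 13.433333333333334 black1 62.44744318181818 black2 76.01849112426035
```

View pics/v14.png

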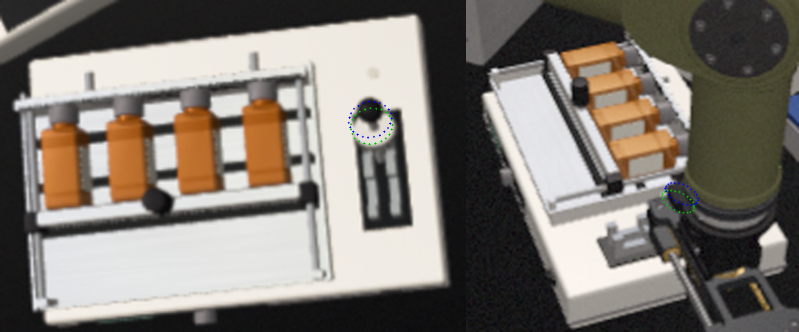

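The bottles are clamped. In the top view the flange sits near the RUN model. The arm still hides the lever from the side and covers the dish area, so I'll move it away for a clean check.

```bash
python3 - <<'E'
from h import *
plan([((.15,-.63,.26),.22,0)])
E
```

```text
n=15 lin=[-0.929, 0.599, -0.007] turn=[-0.004, 0.003, -0.112]
```

>>> move_arm(
  deltas=[
    {"linear": [-0.92, 0.6, 0], "turn": [0, 0, -0.11], "claw": 0},
    {"linear": [-0.92, 0.6, 0], "turn": [0, 0, -0.11], "claw": 0},
    {"linear": [-0.92, 0.6, 0], "turn": [0, 0, -0.11], "claw": 0},
    {"linear": [-0.92, 0.6, 0], "turn": [0, 0, -0.11], "claw": 0},
    {"linear": [-0.92, 0.6, 0], "turn": [0, 0, -0.11], "claw": 0},
    {"linear": [-0.92, 0.6, 0], "turn": [0, 0, -0.11], "claw": 0},
    {"linear": [-0.92, 0.6, 0], "turn": [0, 0, -0.11], "claw": 0},
    {"linear": [-0.92, 0.6, 0], "turn": [0, 0, -0.11], "claw": 0},
    {"linear": [-0.92, 0.6, 0], "turn": [0, 0, -0.11], "claw": 0},
    {"linear": [-0.92, 0.6, 0], "turn": [0, 0, -0.11], "claw": 0},
    {"linear": [-0.92, 0.6, 0], "turn": [0, 0, -0.11], "claw": 0},
    {"linear": [-0.92, 0.6, 0], "turn": [0, 0, -0.11], "claw": 0},
    {"linear": [-0.92, 0.6, 0], "turn": [0, 0, -0.11], "claw": 0},
    {"linear": [-0.92, 0.6, 0], "turn": [0, 0, -0.11], "claw": 0},
    {"linear": [-0.92, 0.6, 0], "turn": [0, 0, -0.11], "claw": 0},
    {"linear": [0, 0, 0], "turn": [0, 0, 0], "claw": 0},
  ],
)

```text
time: 51.47
position: [0.1471, -0.6336, 0.2568]
tool_rot: [-3.123, -0.33, 0.015]
ft_force: [-1.9, 1.4, 0.6]
grip_width: 0.997
```

```bash
python3 - <<'E'
from h import *
rows=[]
for n,(x0,y0,x1,y1) in (('top',(215,145,275,235)),('side',(260,140,320,230))):
    snap(n,n+'15')
    for f in (n+'0',n+'15'): rows.append(cv2.resize(cv2.imread(f'pics/{f}.png')[y0:y1,x0:x1],None,fx=3.3,fy=3.3,interpolation=cv2.INTER_CUBIC))
cv2.imwrite('pics/v15.png',np.hstack(rows))
g=lambda f:cv2.cvtColor(load(f)['image'],cv2.COLOR_RGB2GRAY)
D=cv2.absdiff(g('top0'),g('top15'))
print('diff cap',D[118:146,322:352].mean(),'dish',D[222:252,350:382].mean(),'black1',D[118:162,412:444].mean(),'black2',D[290:316,348:400].mean())
E
```

```text
diff cap 0.9095238095238095 dish 0.8291666666666667 black1 1.1107954545454546 black2 1.0894970414201184
```

View pics/v15.png

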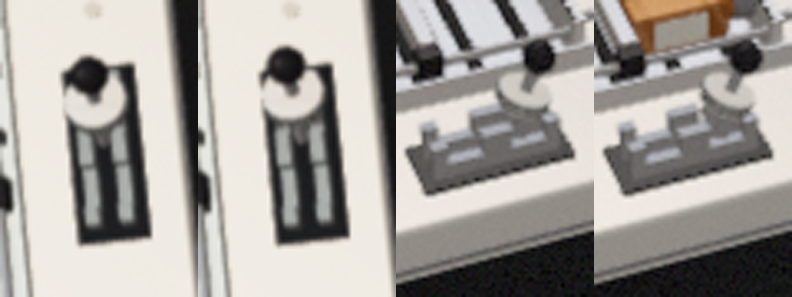

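The lever stands slightly further into RUN than at the start. The ball-to-flange distance is the same as it was with the ring down, so the ring has dropped. The dish, cap and black bottles are unmoved.

```bash
python3 -c "
from bench import ctrl
print(ctrl.close_job())"
```

```text
the job is handed in; nothing more can be done
None
```

The job is done and handed in at about 51 s of the 210 s allowed; no verdict was reported.

- **What I did:** I lifted the lock ring, brought the lever from RUN to STOP and let the ring drop, then drew the clamp bar fully open. I laid all four amber bottles on the rails, caps to the rear, and pushed the bar in until it stalled at about 45 mm of slide. Then I lifted the ring again, pushed the lever to RUN and let the ring drop.
- **Last checks that passed:**
  - The images show the four bottles side by side between the bar and the rear stop, and the lever at RUN with the ring down.
  - The dish, the screw cap and both black look-alike bottles show no change from the first picture, and the arm is clear of everything.
- **Checks that disagreed or were weak:**
  - My automatic angle fit for the first two bottles in the tray was poor (overlap about 0.7, one reading 7° off). I did not rely on it; by eye the edges of the first three were within about 1° of straight, and the fourth also looked straight.
  - In the last overlay the lever leaned a little less than the full 0.38 rad, but further into RUN than at the start.
  - Ring down was judged from ball-to-flange spacing and where the flange appeared, not measured directly.

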